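# Put the clipped bracket arm away in its shaped tray pocket

## Task

Put the bracket arm away in its kit tray. First lift the small case that lies on the tray off it and set it flat and centred on top of the larger case between tray and rack; then pull the arm's round bar straight forward out of the two spring clips of the rack (do not lift it until it is clear of them), turn it to match the cutout and lay it fully down in the tray's pocket, which takes it one way only. Leave the other things where they stand.

Things in the scene. Friction and masses are not known exactly. Their poses are not given: they have to be found in the camera images.
- bracket: Bracket arm, bare aluminium, 0.19 kg: round bar 20 mm thick, 124 mm long, with a block (lug) sticking out sideways at one end. Origin on the bar axis midway between the clips: grip here. y runs along the bar, which spans y -58 to +66 mm; the lug spans y +44 to +66, x -36 to +2, z -10 to +10 mm. z points up in the clips and in the pocket.
- bracket_lug (a point): Middle of the lug's free end face, at (-36, +55, 0) mm in the bracket arm's frame.
- rack: Grey clip rack, fixed. Origin on the table under the middle of the clipped bar; -x is forward, y along the bar, z up. The clipped arm has the rack's axes, its axis 78 mm up. Base plate x -30 to +44, y -46 to +66 mm, 8 mm thick. Post under the lug at x -28 to -12, y +48 to +62, top at 68 mm. Between the clips (54 mm clear) nothing stands before or behind the bar.
- clip_left (a point): Bar axis inside the clip at rack y = +31 mm. The clip, 8 mm wide, opens forward (rack -x); its upper and lower spring jaws reach to 16 mm in front of the bar axis; its pillar stands behind, x +10 to +34 mm, up to 91 mm.
- clip_right (a point): The same for the like clip at rack y = -31 mm. Pulling the bar out of both straight forward takes about 10 to 20 N over the first 15 mm; with its axis 30 mm forward it is clear. The jaws open only a few mm, so it does not come out upwards.
- tray: Black kit tray with grey pocket floor, fixed, 22 mm high, x -50 to +46, y -70 to +78 mm. Origin on the table under the groove. With the arm seated, its axes are parallel to the tray's and its origin is 18 mm above the tray's. A finger recess x -38 to +38, y -24 to +24 mm, floor at z = 3 mm, leaves room for fingers beside the bar.
- pocket (a point): Middle of the pocket floor under the bar's middle: tray (0, 0, 8) mm, tray axes. The pocket is the arm's outline with 2.5 mm clearance round it, 14 mm deep: groove x -12.5 to +12.5, y -60.5 to +68.5, lug recess x -38.5 to -12.5, y +41.5 to +68.5 mm.
- blue_case: Small closed blue case, 52 x 90 x 35 mm (x, y, z), 0.12 kg, lid fixed. Origin at the centre of its underside. At the start it lies flat on the tray (underside 22 mm above the table) over the middle of the pocket, long side roughly along the groove.
- black_case: Larger closed black case, 78 x 100 x 45 mm (x, y, z), 0.35 kg, lies flat on the table, flat top 45 mm up; loose. Origin at the centre of its underside.
- chamber_top (a point): Middle of the top of the big pale sample chamber at the left, fixed; about 310 x 310 mm seen from above, 232 mm high with its handles, beside the left of the two working places: pass over it or in front of it. A monitor closes the back of the table, at least 80 mm behind the cases.
- lens_post: Lens on a steel post, 32 x 45 x 100 mm, loose, near the table's front edge before the black case; leave it. Origin at the centre of its underside (as for the next two).
- powder_pot: White powder pot, 42 mm in diameter, 45 mm high, loose, at the back left; leave it.
- vial: Brown vial, 25 mm in diameter, 52 mm high, loose, at the back left; leave it.

How it is judged:
By the outcome, as a careful person would: the job done as asked, in the order asked, and still so for the second after the job is handed in, with the robot touching nothing.
It also fails if it takes over 62 s, if anything falls off the work surface, if the arm or the gripper's body presses on something with over 40 N, if the wrist force passes 120 N, or if a joint passes its speed limit or range.

## Robot

A 6-joint arm with a two-finger parallel gripper is mounted at the origin on a cart in front of the work surface, level with it; the furniture and walls round the work are solid. World frame = base frame: x ahead of the robot, y to its left, z up, the work surface at z = 0. Lengths are in m, angles in rad, forces in N, time in s.
With the tool pointing down it reaches from about 0.375 to 0.9 m from the base axis. Payload 3.1 kg.
Tool frame: the origin (TCP) lies midway between the tips of the shut fingers; the grasp point (between the pads) lies 19 mm behind it; z points along the fingers, y is the line along which they close (so a half turn about z gives the same grasp; the last joint's range is limited). The gripper opens to 85 mm and grips with 20 to 120 N. Pads are 22 mm wide; open, the fingers measure 114 mm over their backs; the gripper's body (76 mm by 85 mm) begins 54 mm behind the grasp point. The pads swing forward as they close: fully open they stand 13 mm farther back than shut.
Start: joints at [-1.343, 0.527, 1.433, -0, 1.181, -0.178], TCP at [0.247, -0.574, 0.197] pointing down, gripper open.
Joint ranges: [-3.08, 3.08], [-0.75, 2.2], [0.22, 2.44], [-1.43, 4.57], [0, 2.65], [-2.85, 2.85]. Speed limits (rad/s): [2.79, 2.79, 3.14, 3.14, 3.14, 3.14].

## Interface

Orientations are given as a unit quaternion [x, y, z, w].
In Python, from station import manip gives the robot as it stands.
- The arm moves only by the tool drive_tool, never from a script. Its argument "motion" is a list that holds one entry, the list of rows, each a list of 5 numbers: the finger opening in mm, from 0 to 85.4, then the shift along the tool's x, y, z in units of 30 mm (1.0 is 30 mm), then the turn about the tool's z in units of 8 degrees (1.0 is 8 degrees). In form: [[[fingers, x, y, z, yaw], ...]]. A call has 1 to 10 rows; each row is the pose to reach, as a shift and turn from the pose commanded when the call began, along the tool's axes at that moment; what a row does not reach only later rows make up. A row lasts 1/10 s, in which the tool goes at most 50 mm and 8.59 degrees, less where a joint would pass 70% of its speed; a pose out of reach is approached as far as the arm can. A call with a gripper value outside its range is refused whole. The fingers move at their own pace and stop on an object; "squeeze" is the grip in N (left out, the last holds). Time passes only in rows, so rows that repeat a pose let the fingers close. It gives the time, the measured TCP pose, the force, the opening and the grip force at its end, in the units of the state.
- manip.sense(): the state, without advancing time (a new reading comes with each control period).
- manip.snapshot(name): name is "scene" or "side" or "wrist"; returns the picture (480x640x3 uint8, red, green, blue); there is no depth.
- manip.camera_model(name): a dict with "fov_y" (degrees; the focal length in pixels is half the picture's height over the tangent of half this angle, whatever the lens; pixels are square), "cx", "cy" (the principal point, pixels), "origin" and "orientation" of the camera in the world. Camera axes: x right, y up, looking along -z (the intrinsics and any distortion apply to the point x, -y, -z); pixel columns grow to the right and rows downward; lengths in m; the calibration is good to about 2 mm. A picture is of the moment at which its call begins: read the wrist's pose just before it. camera_model takes no time and is no camera call; for the wrist camera it gives the pose at the moment of the call.
- manip.sign_off(): hands the job in; it is judged then, once.
The state is a dict: "t": time; "q": joint angles; "qd": joint speeds; "tau": joint torques, N m; "tcp_pos": TCP position; "tool_rot": TCP orientation; "force": force on the tool from outside, world axes, zero at the start; "ft_torque": the same for the moment, N m; "finger_gap": opening from 0.0 (shut) to 1.0 (fully open); "gripper_force": force on a finger pad.
Only numpy, scipy, OpenCV 4.12 (cv2) and the standard library are available. Lean on these libraries where they do the work, as an engineer would, in place of code of your own. Each camera call takes 0.05 s, during which the arm holds its last target. There are 200 camera calls.

## Working session

There is one attempt and no reset: what is moved stays moved. The work goes in short steps, Python scripts to look and compute and a tool call to move; the robot and the scene stay as the last step left them, time stands still between calls to the robot, and variables do not carry over. Pictures are saved under pics/ and viewed, at most 10 in all, crops included, and the job is handed in when it is done.

Besides the shell and the picture viewer there is one more tool, called after "Request:" in YAML: its name, and indented under it one key for each argument. drive_tool: Moves the arm, as the interface text tells. Its arguments: {"type":"object","properties":{"motion":{"type":"array","items":{"type":"array","items":{"type":"array","items":{"type":"number"}}}},"squeeze":{"type":"number"}},"required":["motion"]}

```bash
ls; mkdir -p pics; python3 - <<'E'
from station import manip
import cv2
for n in ("scene","side"):
    im=manip.snapshot(n); cv2.imwrite(f"pics/{n}0.png",im[:,:,::-1]); print(n,manip.camera_model(n))
print(manip.camera_model("wrist")); print(manip.sense())
E
```

```text
pics
scene {'fov_y': 44.3541105851689, 'cx': 311.2311810060997, 'cy': 246.2162764883842, 'origin': array([-0.11895489, -0.83743313,  0.69336799]), 'orientation': array([ 0.46110056, -0.18600246, -0.34649528,  0.79544351])}
side {'fov_y': 57.762899032099504, 'cx': 327.03368381192445, 'cy': 243.40385855869775, 'origin': array([ 0.34473971, -0.88240173,  0.70294332]), 'orientation': array([ 0.44200891, -0.0522507 , -0.13122076,  0.88582115])}
{'fov_y': 68.44081397841714, 'cx': 319.2250159445706, 'cy': 236.8581092815347, 'origin': array([ 0.31707386, -0.54293181,  0.37297463]), 'orientation': array([-0.12597942,  0.0844759 , -0.54328223,  0.82573448])}
{'t': 0.1, 'q': array([-1.34245797e+00,  5.28420322e-01,  1.43377641e+00, -2.52712696e-05,
        1.18140826e+00, -1.78505600e-01]), 'qd': array([ 0.00056117, -0.00228235, -0.00225502,  0.00154065, -0.00051748,
        0.00107672]), 'tau': array([ 1.70623584e-04, -4.43303847e+01, -1.78586447e+01, -1.53196115e-04,
        3.88487591e-03, -2.52887268e-06]), 'tcp_pos': array([ 0.24717188, -0.57326556,  0.19560189]), 'tool_rot': array([ 9.79379532e-01,  2.02026535e-01, -3.67487753e-05, -1.00556519e-03]), 'force': array([-0.02036991,  0.16152234, -0.09239425]), 'ft_torque': array([-0.03321594,  0.00722176, -0.05091894]), 'gripper_force': 0.0, 'finger_gap': 1.0003679699341297}
```

View pics/scene0.png

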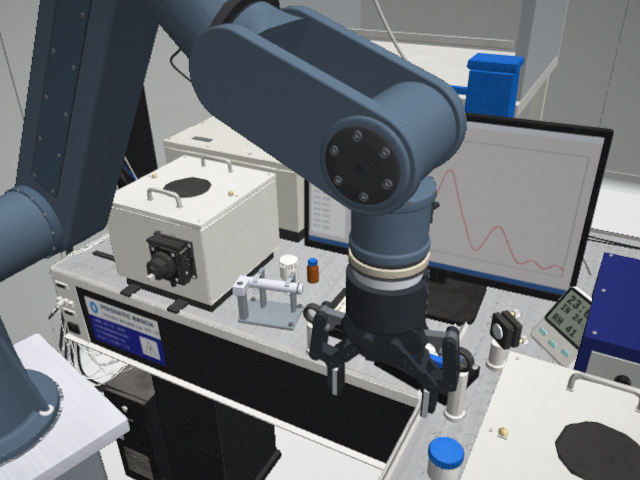

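View pics/side0.png

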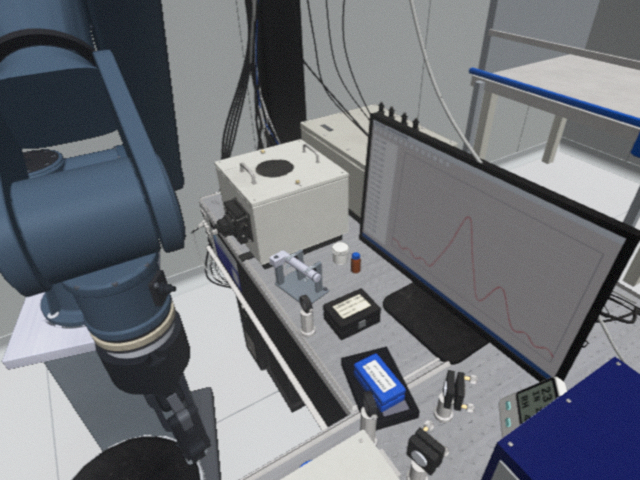

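The scene view is blocked by the gripper. In the side view, the rack bar is at about (296,265), the black case's top at (352,312), the blue case at (380,381) on the tray at (380,385), and the lens post at (307,315). The white pot (340,253) and vial (356,262) are behind.

```bash
cat > h.py <<'E'
import numpy as np, cv2
from scipy.spatial.transform import Rotation as R
def ray(c,u,v,h=480):
    f=h/2/np.tan(np.radians(c['fov_y'])/2)
    d=np.array([(u-c['cx'])/f,-(v-c['cy'])/f,-1.])
    return np.array(c['origin']),R.from_quat(c['orientation']).apply(d)
def onplane(c,u,v,z):
    o,d=ray(c,u,v); return o+d*(z-o[2])/d[2]
def tri(c1,p1,c2,p2):
    o1,d1=ray(c1,*p1);o2,d2=ray(c2,*p2)
    s=np.linalg.lstsq(np.c_[d1,-d2],o2-o1,rcond=None)[0]
    a,b=o1+s[0]*d1,o2+s[1]*d2
    return (a+b)/2,np.linalg.norm(a-b)
def proj(c,P):
    f=240/np.tan(np.radians(c['fov_y'])/2)
    p=R.from_quat(c['orientation']).inv().apply(np.asarray(P,float)-c['origin'])
    return c['cx']-f*p[...,0]/p[...,2], c['cy']+f*p[...,1]/p[...,2]
def rect(c,mask,z,area=200):
    # largest blob of mask -> pixel contour cast on plane z -> min area rect
    n=cv2.findContours(mask,cv2.RETR_EXTERNAL,cv2.CHAIN_APPROX_NONE)[0]
    k=max(n,key=cv2.contourArea)
    P=np.array([onplane(c,u,v,z)[:2] for u,v in k[:,0,:]])
    return k,P,cv2.minAreaRect((P*1000).astype(np.float32))
E
python3 - <<'E'
from h import *
from station import manip
c=manip.camera_model("side"); np.set_printoptions(precision=3,suppress=True)
for n,u,v,z in [("blue",378,376,.057),("blue TL",355,362,.057),("blueTR",382,352,.057),("blueBR",407,388,.057),("trayTL",342,357,.022),("trayTR",379,345,.022),("trayBR",419,412,.022),("trayBL",380,425,.022),
 ("blackL",324,312,.045),("blackT",358,291,.045),("blackR",380,308,.045),("blackB",340,335,.045),("lugend",268,258,.078),("barL",280,252,.078),("barR",320,276,.078),("lens base",307,332,0),("pot",340,246,.045),("vial",355,255,.052),("chamber",275,168,.21)]:
    print(n,onplane(c,u,v,z))
q=manip.sense()['tool_rot'];w=manip.camera_model("wrist")
t=manip.sense()['tcp_pos'];print(R.from_quat(q).as_matrix(),R.from_quat(q).inv().apply(w['origin']-t),(R.from_quat(q).inv()*R.from_quat(w['orientation'])).as_matrix())
E
```

```text
blue [ 0.546 -0.455  0.057]
blue TL [ 0.517 -0.415  0.057]
blueTR [ 0.572 -0.409  0.057]
blueBR [ 0.584 -0.492  0.057]
trayTL [ 0.506 -0.372  0.022]
trayTR [ 0.585 -0.365  0.022]
trayBR [ 0.597 -0.52   0.022]
trayBL [ 0.524 -0.523  0.022]
blackL [ 0.5   -0.268  0.045]
blackT [ 0.588 -0.23   0.045]
blackR [ 0.615 -0.292  0.045]
blackB [ 0.513 -0.337  0.045]
lugend [ 0.417 -0.098  0.078]
barL [ 0.447 -0.084  0.078]
barR [ 0.514 -0.194  0.078]
lens base [ 0.461 -0.271  0.   ]
pot [ 0.6   -0.064  0.045]
vial [ 0.62  -0.118  0.052]
chamber [0.479 0.078 0.21 ]
[[ 0.918  0.396 -0.   ]
 [ 0.396 -0.918  0.002]
 [ 0.    -0.002 -1.   ]] [ 0.076 -0.001 -0.177] [[-0.     0.954  0.3  ]
 [ 1.     0.     0.001]
 [ 0.001  0.3   -0.954]]
```

Positions and sizes agree with the given ones. Next I raise the tool and bring the wrist camera over the tray and black case, turned to match the blue case.

Request:
drive_tool:
  motion:
    - [[85,0.5,0,-1.8,-0.5],[85,11,-4.1,-1.8,-9.4],[85,11,-4.1,-1.8,-9.4],[85,11,-4.1,-1.8,-9.4],[85,11,-4.1,-1.8,-9.4],[85,11,-4.1,-1.8,-9.4],[85,11,-4.1,-1.8,-9.4],[85,11,-4.1,-1.8,-9.4],[85,11,-4.1,-1.8,-9.4],[85,11,-4.1,-1.8,-9.4]]

```text
t: 1.1
tcp_pos: [0.5026, -0.3285, 0.25]
tool_rot: [0.65, 0.76, -0.0, -0.001]
force: [-0.9, -0.1, 1.1]
finger_gap: 0.999
gripper_force: 0.0
```

```bash
cat > snap.py <<'E'
import sys,pickle,cv2
from station import manip
k=sys.argv[1]; cams={}
for n in sys.argv[2:]:
    s=manip.sense(); m=manip.camera_model(n); im=manip.snapshot(n)
    cams[n]=m; cams['s']=s; cv2.imwrite(f"pics/{n}{k}.png",im[:,:,::-1])
pickle.dump(cams,open(f"pics/c{k}.pkl","wb")); print(s['t'],s['q'],s['tcp_pos'],s['tool_rot'])
E
python3 snap.py 1 wrist scene side
```

```text
1.2 [-7.67048659e-01  4.39239839e-01  1.43204554e+00 -3.25623032e-05
  1.27157206e+00 -9.16543170e-01] [ 0.50180965 -0.32956312  0.24995883] [ 6.52323481e-01  7.57940417e-01  2.01167825e-05 -6.32265743e-04]
```

View pics/wrist1.png

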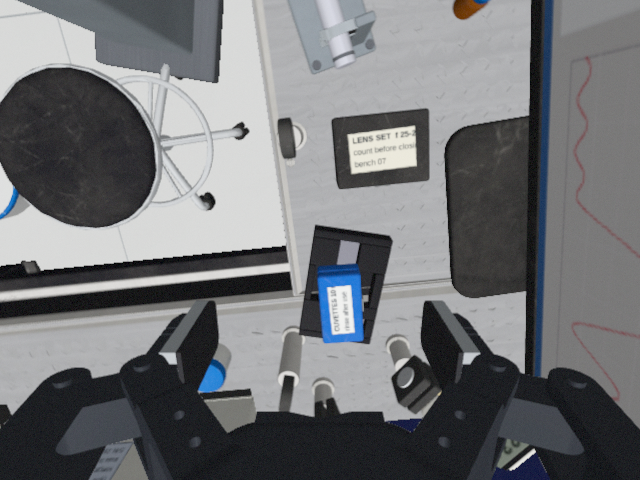

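The wrist view shows the tray at (345,285) with the blue case on it (340,303), the black case at (381,148), the rack with the bar's end at (340,40), and the lens at (290,135). I'll crop the tray to see the pocket's outline and measure the case outlines.

```bash
python3 - <<'E'
from h import *
import pickle
np.set_printoptions(precision=4,suppress=True)
C=pickle.load(open('pics/c1.pkl','rb'));w=C['wrist']
im=cv2.imread('pics/wrist1.png')
cr=im[215:355,270:430]; a=cv2.resize(cr,None,fx=3.6,fy=3.6,interpolation=cv2.INTER_CUBIC)
a=np.clip(a.astype(float)*1.8,0,255).astype(np.uint8)
s=cv2.imread('pics/side1.png')[335:435,330:430];b=cv2.resize(s,(504,504),interpolation=cv2.INTER_CUBIC)
cv2.imwrite('pics/crop1.png',a); 
hsv=cv2.cvtColor(im,cv2.COLOR_BGR2HSV)
blue=cv2.inRange(hsv,(100,120,90),(125,255,255)); blue[:250]=0;blue[350:]=0;blue[:,:300]=0;blue[:,400:]=0
blue=cv2.morphologyEx(blue,cv2.MORPH_CLOSE,np.ones((25,25)))
k,P,r=rect(w,blue,.057);print("blue",r,cv2.boundingRect(k)); print(cv2.boxPoints(r))
g=im.max(2)
m=((g<75)*255).astype(np.uint8); m[:100]=0;m[200:]=0;m[:,:325]=0;m[:,:]=np.where(np.arange(640)[None]>437,0,m)
m=cv2.morphologyEx(m,cv2.MORPH_OPEN,np.ones((3,3)));
k,P,r=rect(w,m,.045);print("black",r,cv2.boundingRect(k))
m=((g<75)*255).astype(np.uint8); m[:222]=0;m[348:]=0;m[:,:298]=0;m[:,396:]=0
k,P,r=rect(w,m|blue,.022);print("tray",r,cv2.boundingRect(k));print(cv2.boxPoints(r))
E
```

```text
blue ((545.1897583007812, -445.9326477050781), (50.321163177490234, 101.62930297851562), 13.585640907287598) (317, 264, 47, 79)
[[ 508.7969 -402.45  ]
 [ 532.6694 -501.2357]
 [ 581.5826 -489.4153]
 [ 557.7101 -390.6296]]
black ((557.7674560546875, -265.8564453125), (98.884033203125, 72.95318603515625), 14.595545768737793) (332, 109, 97, 80)
tray ((550.1036376953125, -442.7124328613281), (94.94715881347656, 157.9341278076172), 0.3142857849597931) (299, 225, 93, 119)
[[ 502.1976 -364.007 ]
 [ 503.0639 -521.9388]
 [ 598.0096 -521.4179]
 [ 597.1433 -363.4861]]
```

View pics/crop1.png

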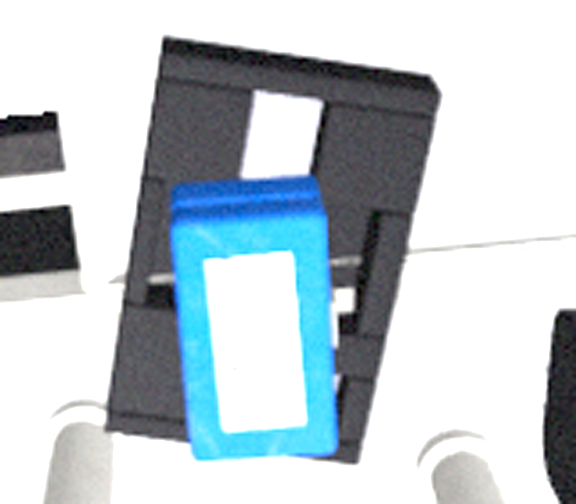

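The pocket's groove end shows at the far-left tray end and a grey recess at lower right (crop 345,385 → wrist 366,322). So tray +y points towards the robot's right (world −y). I'll refine the case tops across views.

```bash
python3 - <<'E'
from h import *
import pickle
np.set_printoptions(precision=4,suppress=True)
C=pickle.load(open('pics/c1.pkl','rb'))
for n in('wrist','side'):
    c=C[n]; im=cv2.imread(f'pics/{n}1.png'); hsv=cv2.cvtColor(im,cv2.COLOR_BGR2HSV)
    x,y=[int(round(float(v))) for v in proj(c,[.548,-.45,.057])]; 
    print(n,x,y)
    R0=np.zeros(im.shape[:2],np.uint8); cv2.circle(R0,(x,y),50,255,-1)
    b=cv2.inRange(hsv,(95,120,40),(125,255,255))&R0
    v=hsv[...,2][b>0]; print(np.percentile(v,[5,20,35,50,65,80,95]))
    lo=cv2.threshold(v.reshape(-1,1),0,255,cv2.THRESH_OTSU)[0]; print('otsu',lo)
    t=b&cv2.inRange(hsv[...,2],int(lo),255); t=cv2.morphologyEx(t,cv2.MORPH_OPEN,np.ones((2,2)))
    t=cv2.morphologyEx(t,cv2.MORPH_CLOSE,np.ones((25,25)))
    k,P,r=rect(c,t,.057);print(r)
    # label of the black case: bright low-sat blob
    x,y=[int(round(float(v))) for v in proj(c,[.555,-.275,.045])]; print(x,y)
    R0[:]=0; cv2.circle(R0,(x,y),32,255,-1)
    k,P,r=rect(c,cv2.morphologyEx(cv2.inRange(hsv,(0,0,140),(180,60,255))&R0,cv2.MORPH_CLOSE,np.ones((7,7))),.045); print('label',r)
    g=cv2.cvtColor(im,cv2.COLOR_BGR2GRAY); bb=cv2.boxPoints(r)
    R0[:]=0; cv2.circle(R0,(x,y),75 if n=='wrist' else 50,255,-1)
    m=cv2.morphologyEx(cv2.inRange(g,0,70)&R0,cv2.MORPH_CLOSE,np.ones((9,9)));m=cv2.morphologyEx(m,cv2.MORPH_OPEN,np.ones((5,5)))
    k,P,r=rect(c,m,.045); print('black',r,cv2.minAreaRect(k)); q=cv2.approxPolyDP(k,5,True)[:,0]; print(q.tolist())
    for u in q: print(onplane(c,*u,.045)[:2],end=' ')
    print()
w=C['wrist']
for p in [(317.8,274.7),(361,272),(363.6,341.4),(324.2,342.8)]: print(onplane(w,*p,.057)[:2])
a=cv2.imread('pics/wrist1.png')[90:210,300:450]; b=cv2.imread('pics/side1.png')[280:350,300:400]
cv2.imwrite('pics/crop2.png',np.hstack([cv2.resize(a,None,fx=3,fy=3),cv2.resize(b,(350,360))]))
E
```

```text
wrist 342 308
[103. 134. 199. 214. 215. 216. 217.]
otsu 165.0
((548.37353515625, -452.8829040527344), (48.56197738647461, 87.76676940917969), 13.41878604888916)
376 158
label ((555.0878295898438, -266.91351318359375), (61.90378189086914, 41.955928802490234), 15.887078285217285)
black ((557.7855224609375, -265.79718017578125), (98.89746856689453, 72.8437271118164), 14.633135795593262) ((382.0050048828125, 148.5495147705078), (70.74714660644531, 97.21511840820312), 84.2894058227539)
[[427, 110], [333, 119], [338, 186], [427, 179]]
[ 0.5962 -0.2199] [ 0.5029 -0.2433] [ 0.5197 -0.3106] [ 0.6134 -0.2882] 
side 378 373
[ 81.  112.6 141.  173.5 201.  204.  208. ]
otsu 154.0
((548.762451171875, -463.2705993652344), (52.16402053833008, 99.77436065673828), 9.211714744567871)
350 309
label ((552.9861450195312, -255.87548828125), (152.23443603515625, 141.81216430664062), 15.448897361755371)
black ((577.9116821289062, -301.25750732421875), (104.55777740478516, 167.13954162597656), 82.95687103271484) ((362.44793701171875, 316.2281494140625), (38.37629318237305, 76.70382690429688), 82.5284423828125)
[[398, 295], [382, 303], [367, 299], [367, 308], [340, 317], [331, 301], [324, 318], [344, 338], [377, 322], [380, 312], [399, 318]]
[ 0.6662 -0.2679] [ 0.6244 -0.28  ] [ 0.5985 -0.2593] [ 0.5892 -0.2842] [ 0.5278 -0.2916] [ 0.5234 -0.2418] [ 0.4958 -0.2844] [ 0.5185 -0.3466] [ 0.5948 -0.3269] [ 0.6108 -0.303 ] [ 0.6413 -0.3301] 
[ 0.5133 -0.4121]
[ 0.5613 -0.4012]
[ 0.5817 -0.4902]
[ 0.5348 -0.4995]
```

View pics/crop2.png

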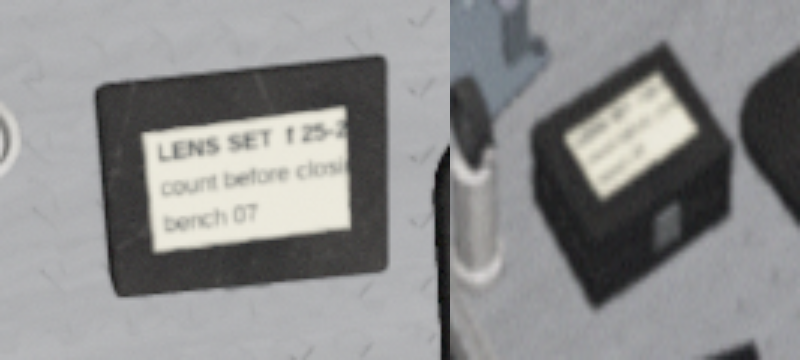

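The two views agree: blue case at (548,−453) mm with its long axis at about 103°, black case at (557,−267) mm with its long axis at about 15°. Moving over the blue case, then down.

Request:
drive_tool:
  motion:
    - [[85,-2,0.4,0,-0.3],[85,-4.3,0.92,2,-0.6],[85,-4.3,0.92,4,-0.6],[85,-4.3,0.92,4,-0.6],[85,-4.3,0.92,4,-0.6],[85,-4.3,0.92,4,-0.6],[85,-4.3,0.92,4,-0.6],[85,-4.3,0.92,4,-0.6]]

```text
t: 2.05
tcp_pos: [0.5495, -0.4546, 0.135]
tool_rot: [0.62, 0.784, -0.001, 0.003]
force: [-0.8, 0.1, 0.2]
finger_gap: 0.998
gripper_force: 0.0
```

```bash
python3 snap.py 2 wrist scene side; python3 - <<'E'
from h import *
import pickle
C=pickle.load(open('pics/c2.pkl','rb'))
c=C['wrist']; im=cv2.imread('pics/wrist2.png'); hsv=cv2.cvtColor(im,cv2.COLOR_BGR2HSV)
x,y=[int(round(float(v))) for v in proj(c,[.548,-.453,.057])];print(x,y)
R0=np.zeros(im.shape[:2],np.uint8); cv2.circle(R0,(x,y),110,255,-1)
t=cv2.inRange(hsv,(95,120,165),(125,255,255))&R0
t=cv2.morphologyEx(cv2.morphologyEx(t,cv2.MORPH_OPEN,np.ones((3,3))),cv2.MORPH_CLOSE,np.ones((45,45)))
k,P,r=rect(c,t,.057);print(r,cv2.boundingRect(k))
E
```

```text
2.15 [-8.47527467e-01  7.09874887e-01  1.25056785e+00  8.48633876e-05
  1.17563645e+00 -1.08039750e+00] [ 0.54919608 -0.45430531  0.13433063] [ 6.20183319e-01  7.84452070e-01 -4.51059138e-04  2.71986357e-03]
318 230
((546.7053833007812, -452.5888671875), (48.592254638671875, 87.01984405517578), 13.25519847869873) (283, 171, 68, 112)
```

View pics/wrist2.png

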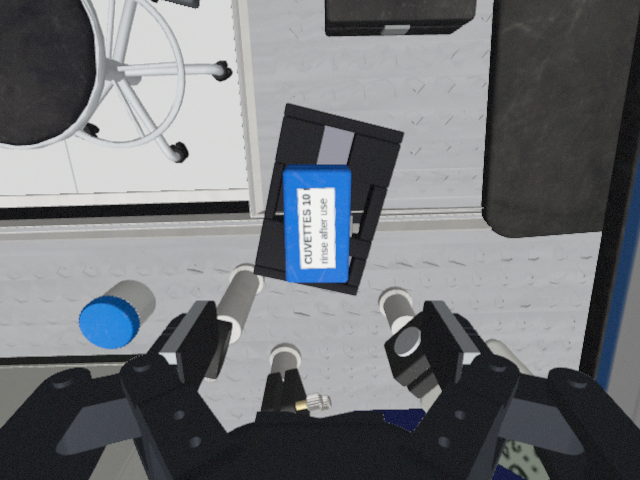

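The blue case sits at (318,224) px, within 2 mm of the earlier estimate. Posts stand close by, with bases at about (245,278) and (397,300) px, so I'll check clearance before going down.

```bash
python3 - <<'E'
from h import *
import pickle
C=pickle.load(open('pics/c2.pkl','rb'));c=C['wrist'];s=C['s']
T=R.from_quat(s['tool_rot']); 
t0=np.array([.5475,-.4527,.026])
for n,u,v,z in [("Lbase",246,278,.0),("Ltop",232,330,.08),("Rbase",397,303,0),("lensTL",388,345,.09),("lensTR",418,320,.09),("Mbase",286,355,0),("Mtop",285,375,.09)]:
    P=onplane(c,u,v,z); print(n,P.round(3),'tool',(T.inv().apply(P-t0)*1000).round())
P=np.array([.5475,-.4527]); d=T.inv().apply(np.r_[P,.026]-s['tcp_pos'])/.03
print('units',d.round(2),'blue long',90+13.3,'tool x',np.degrees(np.arctan2(*T.as_matrix()[[1,0],0])))
E
```

```text
Lbase [ 0.495 -0.532  0.   ] tool [-65. -69.  26.]
Ltop [ 0.501 -0.538  0.08 ] tool [-72. -65. -54.]
Rbase [ 0.645 -0.525  0.   ] tool [-93.  78.  27.]
lensTL [ 0.616 -0.517  0.09 ] tool [-79.  52. -63.]
lensTR [ 0.63  -0.492  0.09 ] tool [-58.  72. -64.]
Mbase [ 0.55  -0.609  0.   ] tool [-153.  -33.   27.]
Mtop [ 0.547 -0.56   0.09 ] tool [-105.  -25.  -64.]
units [ 0.08 -0.05  3.61] blue long 103.3 tool x 103.34024174316572
```

Request:
drive_tool:
  motion:
    - [[85,0.08,-0.05,1.5,0],[85,0.08,-0.05,2.7,0],[85,0.08,-0.05,3.6,0],[85,0.08,-0.05,3.6,0],[40,0.08,-0.05,3.6,0],[40,0.08,-0.05,3.6,0],[40,0.08,-0.05,3.6,0],[40,0.08,-0.05,3.6,0],[40,0.08,-0.05,3.6,0],[40,0.08,-0.05,3.6,0]]
  squeeze: 35

```text
t: 3.2
tcp_pos: [0.5462, -0.4521, 0.023]
tool_rot: [0.62, 0.784, -0.0, 0.0]
force: [-0.1, -0.2, -0.3]
finger_gap: 0.469
gripper_force: 0.0
```

The fingers closed to 40 mm without any grip force, so something is off. Looking.

```bash
python3 snap.py 3 wrist side; python3 - <<'E'
import cv2,numpy as np
a=cv2.imread('pics/wrist3.png'); b=cv2.imread('pics/side3.png')[250:490,230:550]
cv2.imwrite('pics/cmp3.png',np.hstack([cv2.resize(a,(400,300)),cv2.resize(b,(400,300))]))
E
```

```text
3.25 [-8.48554586e-01  8.39773826e-01  1.32000911e+00  6.92946578e-06
  9.81467826e-01 -1.08081907e+00] [ 0.54616116 -0.45199081  0.0227959 ] [ 6.20411933e-01  7.84276102e-01 -2.76503179e-05  1.68719612e-04]
```

View pics/cmp3.png

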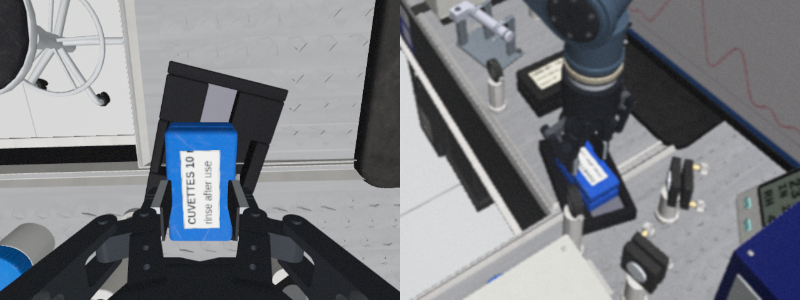

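The fingers straddle the case at its middle. The 40 mm command was merely reached, so I'll close fully and watch for force.

Request:
drive_tool:
  motion:
    - [[5,0,0,0,0],[5,0,0,0,0],[5,0,0,0,0],[5,0,0,0,0]]
  squeeze: 35

```text
t: 3.7
tcp_pos: [0.5461, -0.452, 0.0225]
tool_rot: [0.62, 0.784, -0.0, 0.0]
force: [1.0, -0.7, 0.6]
finger_gap: 0.059
gripper_force: 0.4
```

```bash
python3 snap.py 4 wrist side scene; python3 - <<'E'
from h import *
import pickle
from station import manip
s=manip.sense(); print({k:np.round(s[k],3) for k in('force','finger_gap','gripper_force')})
for k in(3,4):
    C=pickle.load(open(f'pics/c{k}.pkl','rb'))
    c=C['wrist'];t=C['s']['tcp_pos'];T=R.from_quat(C['s']['tool_rot']).as_matrix()
    for dz in(0,-.019,-.04): print(dz,[np.round(proj(c,t+T[:,2]*dz+T[:,1]*d)).tolist() for d in(-.026,0,.026)])
    im=cv2.imread(f'pics/wrist{k}.png'); hsv=cv2.cvtColor(im,cv2.COLOR_BGR2HSV)
    m=cv2.inRange(hsv,(95,120,165),(125,255,255)); m[:,:200]=0;m[:,450:]=0
    m=cv2.morphologyEx(cv2.morphologyEx(m,cv2.MORPH_OPEN,np.ones((3,3))),cv2.MORPH_CLOSE,np.ones((45,45)))
    kk,P,r=rect(c,m,.057);print(r,cv2.boundingRect(kk))
a=cv2.imread('pics/wrist4.png')[150:480,120:520]; b=cv2.imread('pics/side4.png')[340:460,330:450]
cv2.imwrite('pics/cmp4.png',np.hstack([a,cv2.resize(b,(330,330),interpolation=cv2.INTER_CUBIC)]))
E
```

```text
3.8 [-8.48615373e-01  8.40141159e-01  1.31991018e+00 -5.15767186e-06
  9.81323060e-01 -1.08084310e+00] [ 0.54614395 -0.4520407   0.02256467] [ 6.20423718e-01  7.84266790e-01 -2.15747535e-05  1.06995802e-04]
{'force': array([0.375, 0.07 , 1.012]), 'finger_gap': np.float64(0.056), 'gripper_force': np.float64(0.417)}
0 [[273.0, 274.0], [320.0, 274.0], [368.0, 274.0]]
-0.019 [[268.0, 290.0], [321.0, 290.0], [373.0, 290.0]]
-0.04 [[262.0, 311.0], [321.0, 311.0], [380.0, 311.0]]
((546.3409423828125, -451.9044494628906), (48.35966491699219, 86.95540618896484), 13.208467483520508) (264, 211, 116, 174)
0 [[273.0, 275.0], [321.0, 275.0], [368.0, 275.0]]
-0.019 [[268.0, 290.0], [321.0, 290.0], [373.0, 290.0]]
-0.04 [[261.0, 312.0], [321.0, 312.0], [380.0, 311.0]]
((543.2244262695312, -438.6268310546875), (48.36301803588867, 59.272117614746094), 13.150474548339844) (264, 212, 116, 125)
```

View pics/cmp4.png

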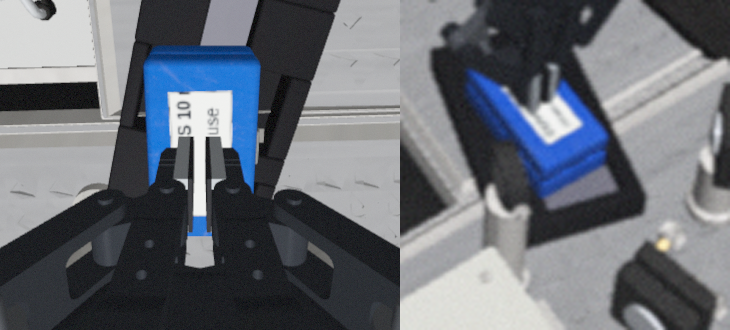

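The shut fingers stand above the case (tips at about (320,290) px in the wrist view, on the case's top in the side view). So the real tips sit some 35–40 mm behind the reported TCP. I'll check that by triangulation.

```bash
python3 - <<'E'
from h import *
import pickle
np.set_printoptions(precision=4,suppress=True)
C=pickle.load(open('pics/c4.pkl','rb'));s=C['s'];T=R.from_quat(s['tool_rot'])
for p in [(381,374),(383,378),(384,376)]:
    for q in [(305,288),(319,288),(333,288)]:
        P,e=tri(C['wrist'],q,C['side'],p); print(p,q,P,round(e,4),'tool mm',T.inv().apply(P-s['tcp_pos'])*1000)
print(proj(C['side'],s['tcp_pos']),proj(C['side'],s['tcp_pos']+[0,0,.037]))
E
```

```text
(381, 374) (305, 288) [ 0.5454 -0.4495  0.053 ] 0.0161 tool mm [  2.5982  -0.1722 -30.4127]
(381, 374) (319, 288) [ 0.5491 -0.4483  0.0503] 0.0103 tool mm [  2.9106   3.7594 -27.7769]
(381, 374) (333, 288) [ 0.5529 -0.4471  0.048 ] 0.0043 tool mm [  3.2878   7.7419 -25.4544]
(383, 378) (305, 288) [ 0.5469 -0.4534  0.0457] 0.0182 tool mm [ -1.4985   0.4267 -23.0855]
(383, 378) (319, 288) [ 0.5509 -0.4521  0.0428] 0.0121 tool mm [ -1.193    4.5729 -20.2205]
(383, 378) (333, 288) [ 0.5549 -0.4508  0.0403] 0.0058 tool mm [ -0.8188   8.7771 -17.6856]
(384, 376) (305, 288) [ 0.5478 -0.4521  0.0491] 0.0206 tool mm [ -0.4931   1.613  -26.5177]
(384, 376) (319, 288) [ 0.5517 -0.4509  0.0462] 0.0146 tool mm [ -0.1995   5.6966 -23.626 ]
(384, 376) (333, 288) [ 0.5557 -0.4496  0.0436] 0.0085 tool mm [  0.1618   9.8439 -21.048 ]
(np.float64(376.6434058619259), np.float64(386.1678302943955)) (np.float64(377.60336245143094), np.float64(373.51298930203046))
```

Both views put the tips well behind the TCP, and the case top at 57 mm makes that at least 34 mm. I'll open, go 24 mm lower and grip.

Request:
drive_tool:
  motion:
    - [[85,0,0,0,0],[85,0,0,0,0],[85,0,0,0,0],[85,0,0,0,0],[85,0,0,0,0],[85,0,0,0,0],[85,0,0,0.3,0],[85,0,0,0.5,0]]

```text
t: 4.65
tcp_pos: [0.5459, -0.4517, 0.0067]
tool_rot: [0.62, 0.784, 0.0, -0.0]
force: [-0.1, 0.5, -0.5]
finger_gap: 0.998
gripper_force: 0.0
```

Request:
drive_tool:
  motion:
    - [[85,0,0,0.15,0],[85,0,0,0.3,0],[40,0,0,0.3,0],[30,0,0,0.3,0],[30,0,0,0.3,0],[30,0,0,0.3,0],[30,0,0,0.3,0],[30,0,0,0.3,0]]
  squeeze: 35

```text
t: 5.45
tcp_pos: [0.5463, -0.4521, -0.0011]
tool_rot: [0.62, 0.784, -0.0, 0.0]
force: [0.6, -0.6, 1.2]
finger_gap: 0.579
gripper_force: 38.0
```

Gripped: 38 N, about 50 mm wide. I'll lift straight up, move partway towards the black case and measure it from there.

Request:
drive_tool:
  motion:
    - [[30,0,0,-0.5,0],[30,0,0,-1.5,0],[30,0,0,-3,0],[30,0,0,-4.5,0],[30,1,0.2,-5,0],[30,2,0.4,-5,0],[30,2,0.4,-5,0],[30,2,0.4,-5,0]]

```text
t: 6.25
tcp_pos: [0.5441, -0.3902, 0.1495]
tool_rot: [0.62, 0.785, -0.0, 0.0]
force: [0.6, 0.3, -1.3]
finger_gap: 0.576
gripper_force: 37.8
```

```bash
python3 snap.py 5 wrist scene side; cat > blk.py <<'E'
from h import *
import pickle,sys
C=pickle.load(open(f'pics/c{sys.argv[1]}.pkl','rb'));c=C['wrist']
im=cv2.imread(f'pics/wrist{sys.argv[1]}.png');hsv=cv2.cvtColor(im,cv2.COLOR_BGR2HSV)
x,y=[int(v) for v in proj(c,[.557,-.267,.045])]; print(x,y)
R0=np.zeros(im.shape[:2],np.uint8); b=np.array([proj(c,[.557+dx,-.267+dy,.045]) for dx,dy in((-.07,-.06),(.07,-.06),(.07,.07),(-.07,.07))]);cv2.fillConvexPoly(R0,b.astype(np.int32),255)
g=cv2.cvtColor(im,cv2.COLOR_BGR2GRAY)
m=cv2.morphologyEx(cv2.morphologyEx(cv2.inRange(g,0,75)&R0,cv2.MORPH_OPEN,np.ones((3,3))),cv2.MORPH_CLOSE,np.ones((5,5)))
k,P,r=rect(c,m,.045);print('black',r,cv2.boundingRect(k)); q=cv2.approxPolyDP(k,6,True)[:,0];print(q.tolist(),[ (onplane(c,*u,.045)[:2]*1000).round().tolist() for u in q])
R1=cv2.drawContours(R0*0,[k],-1,255,-1)
m=cv2.morphologyEx(cv2.inRange(hsv,(0,0,140),(180,70,255))&R1,cv2.MORPH_CLOSE,np.ones((7,7)))
k,P,r=rect(c,m,.045);print('label',r)
# blue case in hand
s=C['s'];T=R.from_quat(s['tool_rot']); print('tool x',np.degrees(np.arctan2(*T.as_matrix()[[1,0],0])))
E
python3 blk.py 5
```

```text
6.35 [-7.90086666e-01  6.39936431e-01  1.35619693e+00 -3.90154254e-04
  1.14441514e+00 -1.02189669e+00] [ 0.54410406 -0.39167861  0.14879486] [ 6.20525340e-01  7.84186201e-01 -2.39170062e-04  4.96913594e-04]
376 68
black ((559.09033203125, -266.86602783203125), (98.08197784423828, 73.32422637939453), 14.30717945098877) (311, 11, 141, 113)
[[450, 12], [313, 14], [314, 121], [440, 120]] [[597.0, -220.0], [504.0, -244.0], [521.0, -313.0], [614.0, -290.0]]
label ((559.4877319335938, -266.26031494140625), (70.46847534179688, 41.775108337402344), 15.812817573547363)
tool x 103.29096329844491
```

Request:
drive_tool:
  motion:
    - [[30,0.5,0.2,0,1],[30,1.2,0.5,0,2],[30,2,0.8,0,3],[30,3,1.1,0,4],[30,3.5,1.3,0,5],[30,3.95,1.43,0,6],[30,3.95,1.43,0,7],[30,3.95,1.43,0,8],[30,3.95,1.43,0,9],[30,3.95,1.43,0,10]]

```text
t: 7.4
tcp_pos: [0.5586, -0.2667, 0.1481]
tool_rot: [0.98, 0.199, -0.0, -0.0]
force: [-0.1, 0.1, -1.7]
finger_gap: 0.578
gripper_force: 37.8
```

Request:
drive_tool:
  motion:
    - [[30,0,0,0.5,1.06],[30,0,0,1,1.06],[30,0,0,1,1.06],[30,0,0,1,1.06]]

```text
t: 7.8
tcp_pos: [0.5584, -0.2663, 0.1181]
tool_rot: [0.992, 0.129, -0.0, -0.0]
force: [0.5, -0.0, -0.6]
finger_gap: 0.576
gripper_force: 37.8
```

```bash
python3 snap.py 6 wrist scene side; python3 - <<'E'
from h import *
import pickle
C=pickle.load(open('pics/c6.pkl','rb'));c=C['wrist'];s=C['s']
im=cv2.imread('pics/wrist6.png');hsv=cv2.cvtColor(im,cv2.COLOR_BGR2HSV)
zt=.057+s['tcp_pos'][2]+.0011
m=cv2.inRange(hsv,(95,120,165),(125,255,255));m=cv2.morphologyEx(m,cv2.MORPH_OPEN,np.ones((3,3)));m[:, :150]=0;m[:,500:]=0
m=cv2.morphologyEx(m,cv2.MORPH_CLOSE,np.ones((51,51)));k,P,r=rect(c,m,zt);print('blue',r,cv2.boundingRect(k))
T=R.from_quat(s['tool_rot']).as_matrix();print('tool x',np.degrees(np.arctan2(T[1,0],T[0,0])))
g=cv2.cvtColor(im,cv2.COLOR_BGR2GRAY)
cv2.imwrite('pics/x6.png',np.hstack([cv2.resize(im,(400,300)),cv2.resize(cv2.imread('pics/side6.png')[220:430,260:540],(400,300))]))
E
```

```text
7.9 [-6.24975389e-01  6.11808628e-01  1.51972220e+00 -2.08008649e-05
  1.00861547e+00  6.87400804e-01] [ 0.55901543 -0.26643535  0.11910676] [9.91663014e-01 1.28856293e-01 5.21042470e-04 5.01570055e-04]
blue ((559.9156494140625, -265.5904541015625), (83.3929214477539, 47.73543930053711), 14.798108100891113) (252, 225, 136, 193)
tool x 14.807046831104303
```

View pics/x6.png

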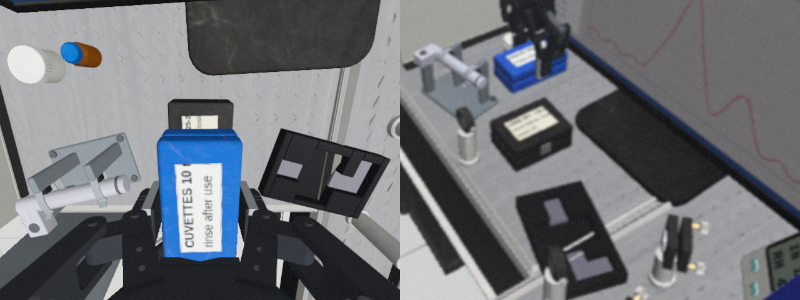

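The blue case is aligned over the black case. The tray is now bare and its lug recess is at its far-right corner. Lowering.

Request:
drive_tool:
  motion:
    - [[30,0,0,1,0],[30,0,0,2,0],[30,0,0,2.7,0],[30,0,0,3.0,0],[30,0,0,3.1,0],[30,0,0,3.15,0],[30,0,0,3.15,0]]

```text
t: 8.65
tcp_pos: [0.5593, -0.2662, 0.0251]
tool_rot: [0.992, 0.129, 0.001, 0.001]
force: [0.5, 0.0, -1.5]
finger_gap: 0.573
gripper_force: 37.8
```

Request:
drive_tool:
  motion:
    - [[30,0,0,0.04,0],[30,0,0,0.08,0],[30,0,0,0.08,0]]

```text
t: 8.95
tcp_pos: [0.5585, -0.2656, 0.0219]
tool_rot: [0.992, 0.129, 0.0, 0.0]
force: [-0.0, 0.9, -1.0]
finger_gap: 0.577
gripper_force: 37.8
```

Request:
drive_tool:
  motion:
    - [[30,0,0,0.03,0],[30,0,0,0.03,0],[30,0,0,0.03,0]]

```text
t: 9.25
tcp_pos: [0.5586, -0.2657, 0.0218]
tool_rot: [0.992, 0.129, 0.0, 0.0]
force: [-1.3, 0.3, 5.6]
finger_gap: 0.578
gripper_force: 38.6
```

Contact at 5.6 N. Releasing and rising.

Request:
drive_tool:
  motion:
    - [[60,0,0,0,0],[75,0,0,0,0],[85,0,0,0,0],[85,0,0,0,0],[85,0,0,0,0],[85,0,0,-1,0],[85,0,0,-2.5,0],[85,0,0,-4,0],[85,0,0,-5.5,0],[85,0,0,-5.5,0]]

```text
t: 10.25
tcp_pos: [0.5626, -0.2684, 0.1932]
tool_rot: [0.992, 0.129, 0.006, 0.005]
force: [1.1, -0.8, -0.4]
finger_gap: 0.993
gripper_force: 0.0
```

```bash
python3 snap.py 7 wrist scene side; python3 - <<'E'
from h import *
import pickle
np.set_printoptions(precision=1,suppress=True)
C=pickle.load(open('pics/c7.pkl','rb'));c=C['wrist'];s=C['s']
im=cv2.imread('pics/wrist7.png');hsv=cv2.cvtColor(im,cv2.COLOR_BGR2HSV);g=cv2.cvtColor(im,cv2.COLOR_BGR2GRAY)
x,y=[int(v) for v in proj(c,[.5585,-.266,.080])]
R0=np.zeros(im.shape[:2],np.uint8);cv2.circle(R0,(x,y),120,255,-1)
m=cv2.inRange(hsv,(95,120,165),(125,255,255))&R0;m=cv2.morphologyEx(cv2.morphologyEx(m,cv2.MORPH_OPEN,np.ones((3,3))),cv2.MORPH_CLOSE,np.ones((51,51)))
k,P,r=rect(c,m,.080);print('blue',r,cv2.boundingRect(k))
R0[:]=0;b=np.array([proj(c,[x,y,.02]) for x,y in((.485,-.54),(.63,-.54),(.61,-.345),(.485,-.345))]);print(b.tolist());cv2.fillConvexPoly(R0,b.astype(np.int32),255)
m=cv2.inRange(g,0,85)&R0; m=cv2.morphologyEx(m,cv2.MORPH_OPEN,np.ones((3,3)))
n=cv2.findContours(m,cv2.RETR_EXTERNAL,cv2.CHAIN_APPROX_NONE)[0];k=max(n,key=cv2.contourArea)
q=cv2.approxPolyDP(cv2.convexHull(k),5,True)[:,0];print('tray out',[(u.tolist(),(onplane(c,*u,.022)[:2]*1000).round(1)) for u in q])
# grey floor blobs in tray
f=cv2.inRange(g,90,255)&cv2.drawContours(R0*0,[cv2.convexHull(k)],-1,255,-1)
f=cv2.erode(f,np.ones((2,2)))
for z in cv2.findContours(f,cv2.RETR_EXTERNAL,cv2.CHAIN_APPROX_NONE)[0]:
    if cv2.contourArea(z)>60:
        qq=cv2.approxPolyDP(z,2,True)[:,0];print('floor',cv2.contourArea(z),[(u.tolist(),(onplane(c,*u,.008)[:2]*1000).round(1).tolist()) for u in qq])
# save composite of tray (wrist) and rack (wrist, scene)
u,v=b.min(0).astype(int),b.max(0).astype(int)
print(u,v,[proj(c,[.47,-.13,.078])],proj(C['scene'],[.47,-.13,.078]),proj(C['side'],[.47,-.13,.078]))
a=cv2.resize(im,(480,360));s1=cv2.imread('pics/scene7.png')[230:350,215:375]
s1=cv2.resize(s1,(320,240),interpolation=cv2.INTER_CUBIC);s2=cv2.resize(cv2.imread('pics/side7.png')[230:320,260:380],(320,240),interpolation=cv2.INTER_CUBIC)
cv2.imwrite('pics/x7.png',np.hstack([np.vstack([a,a[:120]*0]),np.vstack([s1,s2])]))
E
```

```text
10.35 [-6.24346950e-01  5.28327447e-01  1.46087085e+00  8.81882053e-06
  1.14942202e+00  6.87532626e-01] [ 0.55895126 -0.26590672  0.1871228 ] [0.9916311  0.12909514 0.0010863  0.00101422]
blue ((556.87890625, -265.4307861328125), (87.52393341064453, 48.39199447631836), 14.989919662475586) (284, 175, 59, 100)
[[530.9905916574735, 330.3450001702369], [590.8151640764257, 209.88489565541937], [404.5579724477733, 180.27390524338944], [367.6050905820096, 291.225058344133]]
tray out [([418, 196], array([ 598.7, -362.6])), ([553, 234], array([ 596.7, -512.1])), ([518, 311], array([ 504.8, -513.8])), ([393, 280], array([ 505.4, -367.1]))]
floor 489.5 [([420, 236], [556.6, -383.9]), ([414, 253], [536.6, -384.1]), ([439, 260], [535.8, -413.5]), ([446, 243], [556.2, -414.0])]
floor 1163.5 [([488, 229], [582.5, -452.2]), ([485, 246], [563.8, -456.5]), ([487, 256], [553.5, -463.2]), ([481, 270], [536.4, -463.1]), ([516, 279], [536.2, -505.6]), ([534, 240], [583.7, -505.6]), ([519, 237], [582.7, -488.4]), ([511, 257], [559.2, -489.4]), ([505, 258], [556.4, -483.4]), ([488, 250], [560.3, -461.5]), ([495, 230], [583.4, -459.9])]
[367 180] [590 330] [(np.float64(142.79475994203327), np.float64(279.5149130215812))] (np.float64(263.1259839297098), np.float64(283.82763872570473)) (np.float64(293.92001488561044), np.float64(262.06063648215274))
```

View pics/x7.png

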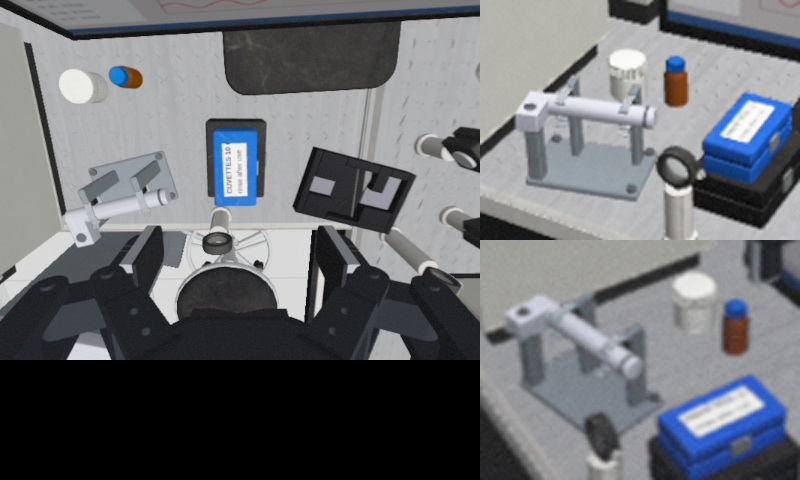

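The blue case sits centred on the black one and the other things are undisturbed. The bracket is in the rack with its lug end at the left, and the tray's lug recess is at its right-back corner. Next I put the camera over the tray to measure it, with the fingers shut for a touch test of the true tip length on the fixed tray top.

Request:
drive_tool:
  motion:
    - [[0,-1,1.3,0,0],[0,-2.2,2.7,0.3,0],[0,-3.2,4,0.6,0],[0,-4.32,5.38,0.9,0],[0,-4.32,5.38,0.9,0],[0,-4.32,5.38,0.9,0],[0,-4.32,5.38,0.9,0],[0,-4.32,5.38,0.9,0]]
  squeeze: 40

```text
t: 11.2
tcp_pos: [0.4751, -0.4527, 0.1582]
tool_rot: [0.992, 0.13, -0.0, -0.001]
force: [0.5, -0.5, 0.7]
finger_gap: -0.0
gripper_force: 0.0
```

```bash
python3 snap.py 8 wrist scene side; cat > tray.py <<'E'
from h import *
import pickle,sys
np.set_printoptions(precision=1,suppress=True)
K=sys.argv[1];C=pickle.load(open(f'pics/c{K}.pkl','rb'));c=C['wrist']
im=cv2.imread(f'pics/wrist{K}.png');g=cv2.cvtColor(im,cv2.COLOR_BGR2GRAY)
b=np.array([proj(c,[x,y,.02]) for x,y in((.488,-.528),(.615,-.528),(.615,-.35),(.488,-.35))]);print(b.round().tolist())
R0=np.zeros(im.shape[:2],np.uint8);cv2.fillConvexPoly(R0,b.astype(np.int32),255)
m=cv2.morphologyEx(cv2.inRange(g,0,85)&R0,cv2.MORPH_OPEN,np.ones((3,3)))
k=max(cv2.findContours(m,cv2.RETR_EXTERNAL,cv2.CHAIN_APPROX_NONE)[0],key=cv2.contourArea)
H=cv2.convexHull(k);q=cv2.approxPolyDP(H,5,True)[:,0]
print('tray',[(u.tolist(),(onplane(c,*u,.022)[:2]*1000).round(1).tolist()) for u in q],cv2.minAreaRect(np.array([onplane(c,*u,.022)[:2]*1000 for u in H[:,0]],np.float32)))
f=cv2.inRange(g,85,255)&cv2.drawContours(R0*0,[H],-1,255,-1);f=cv2.morphologyEx(f,cv2.MORPH_OPEN,np.ones((3,3)))
for z in cv2.findContours(f,cv2.RETR_EXTERNAL,cv2.CHAIN_APPROX_NONE)[0]:
    if cv2.contourArea(z)>150:
        qq=cv2.approxPolyDP(z,3,True)[:,0];print('floor',cv2.contourArea(z),[(u.tolist(),(onplane(c,*u,.008)[:2]*1000).round().tolist()) for u in qq])
print('cam',c['origin'])
E
python3 tray.py 8; python3 - <<'E'
from h import *
import pickle
C=pickle.load(open('pics/c7.pkl','rb'))
np.set_printoptions(precision=4,suppress=True)
S,D,W=C['scene'],C['side'],C['wrist']
r=[(301.5,288.5),(317,278),(220,261)]
for n,(a,b,c) in dict(right=r,).items():
    print(n,tri(S,a,D,b),tri(S,a,W,c),tri(D,b,W,c))
    print([onplane(k,*p,.078) for k,p in((S,a),(D,b),(W,c))])
print('chamber',onplane(S,205,308,0.01))
E
```

```text
11.3 [-9.31263812e-01  6.11221958e-01  1.38426353e+00  2.55487764e-04
  1.14648797e+00  3.78228647e-01] [ 0.47538716 -0.45300313  0.15888184] [ 9.91483998e-01  1.30228380e-01  8.89083174e-06 -2.22992072e-04]
[[403.0, 220.0], [453.0, 75.0], [240.0, 11.0], [212.0, 170.0]]
tray [([259, 43], [596.7, -369.7]), ([432, 93], [597.3, -515.3]), ([396, 200], [504.6, -515.4]), ([237, 159], [503.3, -370.0])] ((550.3223266601562, -442.702392578125), (94.86166381835938, 146.6631317138672), 0.03790757432579994)
floor 1231.0 [([263, 95], [560.0, -379.0]), ([258, 124], [536.0, -379.0]), ([297, 134], [537.0, -415.0]), ([303, 106], [561.0, -414.0])]
floor 2507.0 [([355, 89], [585.0, -454.0]), ([354, 131], [552.0, -463.0]), ([349, 149], [536.0, -463.0]), ([395, 161], [537.0, -507.0]), ([413, 104], [587.0, -506.0]), ([387, 97], [586.0, -483.0]), ([379, 124], [563.0, -483.0]), ([369, 125], [560.0, -474.0]), ([357, 120], [562.0, -463.0]), ([364, 91], [586.0, -462.0])]
floor 177.0 [([342, 87], [584.0, -443.0]), ([339, 175], [511.0, -461.0])]
cam [ 0.5 -0.4  0.3]
right (array([ 0.5059, -0.1962,  0.078 ]), np.float64(0.002389586387620246)) (array([ 0.5058, -0.1945,  0.079 ]), np.float64(0.0016154475350000327)) (array([ 0.5053, -0.1942,  0.0759]), np.float64(0.0029334713076376432))
[array([ 0.5069, -0.1945,  0.078 ]), array([ 0.5056, -0.1979,  0.078 ]), array([ 0.5049, -0.1936,  0.078 ])]
chamber [ 0.4018 -0.0292  0.01  ]
```

The measurements agree: tray origin at (548.2, −438.6) mm, tray axes turned 180° from world, all pocket edges within 1 mm. Now the touch test at tray point (520, −390).

Request:
drive_tool:
  motion:
    - [[0,1,-0.8,0.5,0],[0,1.98,-1.65,2,0],[0,1.98,-1.65,3.5,0],[0,1.98,-1.65,4.7,0],[0,1.98,-1.65,5.3,0],[0,1.98,-1.65,5.5,0],[0,1.98,-1.65,5.5,0],[0,1.98,-1.65,5.5,0]]

```text
t: 12.15
tcp_pos: [0.5203, -0.3925, -0.0048]
tool_rot: [0.992, 0.129, 0.001, 0.001]
force: [-0.1, -0.4, -0.8]
finger_gap: -0.002
gripper_force: 0.0
```

Request:
drive_tool:
  motion:
    - [[0,0,0,0.04,0],[0,0,0,0.08,0],[0,0,0,0.12,0],[0,0,0,0.12,0]]

```text
t: 12.55
tcp_pos: [0.5192, -0.3919, -0.0096]
tool_rot: [0.992, 0.129, 0.0, 0.0]
force: [0.7, 0.4, 0.0]
finger_gap: 0.001
gripper_force: 0.0
```

Request:
drive_tool:
  motion:
    - [[0,0,0,0.04,0],[0,0,0,0.08,0],[0,0,0,0.12,0],[0,0,0,0.12,0]]

```text
t: 12.95
tcp_pos: [0.5192, -0.3918, -0.0126]
tool_rot: [0.992, 0.129, -0.0, 0.0]
force: [-1.6, 0.9, 5.5]
finger_gap: -0.001
gripper_force: 2.7
```

Contact at 5.5 N with TCP at −12.6 mm, so the real tips sit 34.6 mm behind the reported TCP. Lifting, then bringing the camera over the rack.

Request:
drive_tool:
  motion:
    - [[0,0,0,-1.5,0],[0,0,0,-3,0],[0,0,-0.5,-4.5,0],[0,-0.4,-2,-6,0],[0,-0.8,-3.5,-7.1,0],[40,-1.2,-5,-7.1,0],[40,-1.6,-6.5,-7.1,0],[40,-1.84,-8,-7.1,0],[40,-1.84,-8.5,-7.1,0],[40,-1.84,-8.5,-7.1,0]]

```text
t: 13.95
tcp_pos: [0.3981, -0.1558, 0.1995]
tool_rot: [0.991, 0.13, -0.001, -0.001]
force: [0.7, 0.1, -0.2]
finger_gap: 0.47
gripper_force: 0.0
```

Request:
drive_tool:
  motion:
    - [[40,0,0,0,0],[40,0,0,0,0]]

```text
t: 14.15
tcp_pos: [0.4018, -0.1609, 0.1998]
tool_rot: [0.992, 0.129, 0.001, 0.001]
force: [0.3, -0.2, 1.4]
finger_gap: 0.466
gripper_force: 0.0
```

```bash
python3 snap.py 9 wrist scene side; python3 - <<'E'
from h import *
import pickle
C=pickle.load(open('pics/c9.pkl','rb'));c=C['wrist'];im=cv2.imread('pics/wrist9.png');hsv=cv2.cvtColor(im,cv2.COLOR_BGR2HSV)
b=np.array([proj(c,[x,y,.088]) for x,y in((.50,-.23),(.55,-.20),(.46,-.04),(.40,-.07),(.40,-.11))]);print(b.round().tolist())
R0=np.zeros(im.shape[:2],np.uint8);cv2.fillConvexPoly(R0,b.astype(np.int32),255)
for p in [(.505,-.19,.088),(.48,-.145,.088),(.455,-.10,.088),(.43,-.095,.088),(.52,-.13,.008),(.50,-.10,.091),(.56,-.22,0),(.47,-.165,.008)]:
    u,v=[int(round(float(t))) for t in proj(c,p)]; print(p,(u,v),im[v-2:v+3,u-2:u+3].reshape(-1,3).mean(0).round() if 0<=v<478 and 0<=u<638 else None)
for th in (150,170,185,200):
    m=cv2.inRange(im.min(2),th,255)&R0;m=cv2.morphologyEx(m,cv2.MORPH_OPEN,np.ones((5,5)))
    n=cv2.findContours(m,cv2.RETR_EXTERNAL,cv2.CHAIN_APPROX_NONE)[0]
    k=max(n,key=cv2.contourArea);q=cv2.approxPolyDP(k,4,True)[:,0]
    print(th,cv2.contourArea(k),[(u.tolist(),(onplane(c,*u,.083)[:2]*1000).round().tolist()) for u in q][:14])
E
```

```text
14.25 [-6.40337582e-01  2.64032636e-01  1.88960956e+00 -1.32978071e-04
  9.87041416e-01  6.72823587e-01] [ 0.40147591 -0.16075072  0.19946866] [9.91709674e-01 1.28497912e-01 2.87976111e-04 3.56007153e-04]
[[438.0, 124.0], [423.0, 44.0], [188.0, 111.0], [213.0, 195.0], [260.0, 207.0]]
(0.505, -0.19, 0.088) (391, 104) [167. 159. 157.]
(0.48, -0.145, 0.088) (326, 121) [218. 209. 208.]
(0.455, -0.1, 0.088) (263, 138) [220. 211. 209.]
(0.43, -0.095, 0.088) (250, 168) [174. 173. 172.]
(0.52, -0.13, 0.008) (320, 76) [158. 154. 150.]
(0.5, -0.1, 0.091) (274, 78) [174. 172. 171.]
(0.56, -0.22, 0) (420, 59) [174. 172. 171.]
(0.47, -0.165, 0.008) (341, 138) [166. 158. 150.]
150 17749.0 [([423, 45], [551.0, -201.0]), ([360, 62], [528.0, -159.0]), ([366, 89], [511.0, -169.0]), ([358, 93], [507.0, -164.0]), ([358, 104], [499.0, -166.0]), ([290, 121], [473.0, -118.0]), ([287, 113], [478.0, -114.0]), ([279, 113], [477.0, -108.0]), ([278, 123], [469.0, -109.0]), ([260, 128], [462.0, -96.0]), ([249, 95], [484.0, -82.0]), ([205, 106], [467.0, -51.0]), ([213, 195], [399.0, -69.0]), ([263, 206], [400.0, 
[... 384 characters left out ...]
, ([223, 101], [474.0, -64.0]), ([216, 109], [467.0, -59.0])]
185 1448.0 [([246, 133], [455.0, -86.0]), ([255, 172], [427.0, -99.0]), ([267, 161], [438.0, -107.0]), ([275, 168], [434.0, -114.0]), ([269, 178], [425.0, -111.0]), ([258, 176], [424.0, -102.0]), ([262, 190], [414.0, -108.0]), ([299, 189], [422.0, -137.0]), ([263, 185], [418.0, -108.0]), ([282, 180], [426.0, -122.0]), ([273, 144], [452.0, -108.0]), ([283, 142], [456.0, -116.0]), ([280, 126], [467.0, -111.0])]
200 901.5 [([279, 128], [466.0, -110.0]), ([246, 135], [454.0, -86.0]), ([255, 167], [431.0, -98.0]), ([265, 161], [438.0, -105.0]), ([277, 164], [438.0, -115.0]), ([273, 143], [453.0, -108.0]), ([282, 140], [457.0, -115.0])]
```

```bash
python3 - <<'E'
from h import *
import pickle
np.set_printoptions(precision=1,suppress=True)
C=pickle.load(open('pics/c9.pkl','rb'));c=C['wrist'];im=cv2.imread('pics/wrist9.png');g=im.min(2)
for th in(180,190):
    m=cv2.inRange(g,th,255);m[:60]=0;m[210:]=0;m[:,:225]=0;m[:,425:]=0
    m=cv2.morphologyEx(m,cv2.MORPH_OPEN,np.ones((3,3)))
    for k in cv2.findContours(m,cv2.RETR_EXTERNAL,cv2.CHAIN_APPROX_NONE)[0]:
        if cv2.contourArea(k)>120:
            q=cv2.approxPolyDP(k,2.5,True)[:,0]; print(th,cv2.contourArea(k),cv2.boundingRect(k),[u.tolist() for u in q][:14])
for u in (283,295,305,315,325,335,345,355,370,380,390): print(u,g[84:150:2,u])
E
```

```text
180 2371.5 (225, 195, 200, 15) [[424, 196], [225, 196], [225, 203], [229, 198], [231, 205], [247, 209], [340, 209], [349, 202], [357, 209], [424, 209]]
180 2659.0 (225, 125, 200, 67) [[225, 185], [225, 191], [424, 190], [424, 185], [268, 185], [282, 180], [275, 144], [284, 142], [280, 125], [245, 134], [259, 185]]
180 1287.5 (291, 106, 71, 34) [[359, 109], [355, 106], [291, 122], [291, 132], [294, 138], [301, 139], [357, 126], [361, 122]]
180 332.0 (369, 100, 20, 22) [[385, 100], [369, 103], [373, 121], [388, 117]]
180 121.5 (391, 96, 9, 21) [[395, 96], [391, 98], [393, 115], [399, 116]]
190 2304.5 (230, 196, 195, 14) [[230, 197], [231, 205], [247, 209], [340, 209], [349, 202], [357, 209], [424, 209], [424, 196]]
190 672.5 (225, 185, 167, 6) [[225, 186], [225, 190], [391, 190], [375, 185]]
190 1467.5 (245, 126, 39, 60) [[280, 126], [245, 135], [260, 185], [282, 180], [273, 145], [283, 142]]
190 1103.5 (292, 107, 69, 32) [[359, 110], [355, 107], [292, 123], [293, 134], [299, 138], [358, 124]]
190 273.5 (370, 101, 19, 20) [[385, 101], [370, 104], [373, 120], [387, 117]]
283 [175 139 14
[... 813 characters left out ...]
 151]
345 [ 57  95 125 135 141 149 146 147 144 148 146 149 177 195 204 204 206 214
 211 211 207 198 186 168 145 148 148 151 150 150 149 151 147]
355 [ 93  74  71  62  67  29  20 106 144 129 159 181 198 202 205 208 213 211
 209 207 196 183 160 147 149 149 151 149 152 152 150 139 154]
370 [174 176 172 173 173 175 174 171 154 178 195 200 195 190 185 186 181 177
 170 168 178 166 162 163 172 119 107 105 110 135 137 174 174]
380 [169 169 172 171 169 169 155 161 184 198 202 204 211 215 212 209 207 198
 182 158 167 170 175 172 172 170 171 172 172 173 171 171 171]
390 [173 171 173 171 174 144 167 170 152 128 109 107 108 106 105  99  96  86
  79 176 173 175 174 174 174 170 171 175 176 174 174 173 173]
```

```bash
python3 - <<'E'
from h import *
import pickle
np.set_printoptions(precision=1,suppress=True)
C=pickle.load(open('pics/c9.pkl','rb'));c=C['wrist'];s=C['s']
u=np.array([305,315,325,335,345,355.]);v=np.array([128.2,125.8,123.3,121,118.7,116.])
P=np.array([onplane(c,a,b,.078)[:2]*1000 for a,b in zip(u,v)])
d=P[0]-P[-1];d/=np.linalg.norm(d);print('axis y dir',d,np.degrees(np.arctan2(d[1],d[0])))
pf=np.polyfit(u,v,1)
f=lambda uu,z=.078:onplane(c,uu,np.polyval(pf,uu),z)[:2]*1000
print('clips L,R',f(287),f(365),np.linalg.norm(f(287)-f(365)),'origin',(f(287)+f(365))/2)
# lug top face at z .088
for p in [(245,135),(280,126),(260,185),(282,180)]:
    q=onplane(c,*p,.088)[:2]*1000;print(p,q)
e=(onplane(c,260,185,.088)+onplane(c,282,180,.088))[:2]*500
x=np.array([d[1],-d[0]]);print('lug end mid',e,'-> origin est',e+36*x-55*d)
print('bar R end',f(397),'-> origin',f(397)+58*d)
print('side/scene R end -> origin',np.array([505.8,-195])+58*d)
E
```

```text
axis y dir [-0.5  0.9] 117.87258688627956
clips L,R [ 463.7 -116.9] [ 493.8 -174. ] 64.5113583916967 origin [ 478.8 -145.5]
(245, 135) [453.9 -86.2]
(280, 126) [ 467.5 -111.3]
(260, 185) [ 418.3 -105.7]
(282, 180) [ 426.8 -122.3]
lug end mid [ 422.5 -114. ] -> origin est [ 480.1 -145.8]
bar R end [ 505.8 -196.9] -> origin [ 478.7 -145.7]
side/scene R end -> origin [ 478.7 -143.7]
```

Three independent estimates agree: bracket origin at (479, −145.4) mm, bar direction 117.9°. I'll line up above it with tool x along the bar, which puts the camera on the side away from the chamber.

Request:
drive_tool:
  motion:
    - [[50,0.4,0,0,1],[50,0.8,0,0,2],[50,1.2,0,0,3],[50,1.6,0.1,0,4],[50,2,0.1,0,5],[50,2.63,0.16,0,6],[50,2.63,0.16,0,7],[50,2.63,0.16,0,8],[50,2.63,0.16,0,9],[50,2.63,0.16,0,9.61]]

```text
t: 15.3
tcp_pos: [0.4784, -0.1445, 0.1991]
tool_rot: [0.856, -0.518, -0.0, 0.0]
force: [0.3, 0.1, -0.2]
finger_gap: 0.588
gripper_force: 0.0
```

Request:
drive_tool:
  motion:
    - [[50,0,0,1,0],[50,0,0,2,0],[50,0,0,2,0],[50,0,0,2,0]]

```text
t: 15.7
tcp_pos: [0.4782, -0.1442, 0.1392]
tool_rot: [0.857, -0.516, -0.001, 0.0]
force: [-0.2, 1.2, 1.1]
finger_gap: 0.587
gripper_force: 0.0
```

```bash
python3 - <<'E'
from h import *
from station import manip
s=manip.sense();T=R.from_quat(s['tool_rot']);M=T.as_matrix()
print(s['tcp_pos'],s['q'],np.degrees(np.arctan2(M[1,0],M[0,0])), T.inv().apply(np.array([.479,-.1454,.030])-s['tcp_pos'])/.03)
E
```

```text
[ 0.47817428 -0.14424373  0.13924911] [-5.17094788e-01  4.45295857e-01  1.80161174e+00  1.37594371e-05
  8.95988293e-01  2.13737527e+00] -62.090446229207714 [ 0.05096793 -0.00879606  3.64157778]
```

Request:
drive_tool:
  motion:
    - [[50,0.05,0,1,0],[50,0.05,0,2,0],[50,0.05,0,2.6,0],[50,0.05,0,2.9,0],[50,0.05,0,2.9,0]]

```text
t: 16.2
tcp_pos: [0.4793, -0.1455, 0.0526]
tool_rot: [0.857, -0.516, 0.0, -0.0]
force: [-0.3, 0.5, 0.9]
finger_gap: 0.591
gripper_force: 0.0
```

Request:
drive_tool:
  motion:
    - [[50,0,0,0.4,0],[50,0,0,0.74,0],[50,0,0,0.74,0],[20,0,0,0.74,0],[5,0,0,0.74,0],[5,0,0,0.74,0],[5,0,0,0.74,0],[5,0,0,0.74,0],[5,0,0,0.74,0]]
  squeeze: 70

```text
t: 17.1
tcp_pos: [0.4791, -0.1453, 0.0306]
tool_rot: [0.857, -0.515, 0.0, 0.0]
force: [-0.2, 1.1, 2.6]
finger_gap: 0.206
gripper_force: 68.3
```

Bar gripped (68 N). Pulling straight forward, which is exactly along tool +y.

Request:
drive_tool:
  motion:
    - [[5,0,0.15,0,0],[5,0,0.3,0,0],[5,0,0.45,0,0],[5,0,0.6,0,0],[5,0,0.75,0,0],[5,0,0.9,0,0],[5,0,1.05,0,0],[5,0,1.2,0,0],[5,0,1.33,0,0],[5,0,1.33,0,0]]

```text
t: 18.1
tcp_pos: [0.4421, -0.1637, 0.0299]
tool_rot: [0.857, -0.516, -0.001, 0.0]
force: [0.0, -0.2, -0.9]
finger_gap: 0.207
gripper_force: 68.6
```

```bash
python3 snap.py 10 wrist scene side; python3 - <<'E'
from h import *
import pickle
np.set_printoptions(precision=1,suppress=True)
C=pickle.load(open('pics/c10.pkl','rb'))
S=C['scene'];g=cv2.imread('pics/scene10.png').min(2)
t=C['s']['tcp_pos']
# expected lug end / bar right end if bar followed
d=np.array([np.cos(np.radians(117.9)),np.sin(np.radians(117.9))]);x=np.array([d[1],-d[0]])
for nm,o in(('moved',t[:2]*1000),('in clip',np.array([479,-145.4]))):
    for lx,ly in((0,-58),(-36,55)):
        P=np.r_[(o+lx*x+ly*d),78]/1000; 
        for n in('scene','side'): print(nm,(lx,ly),n,np.array(proj(C[n],P)))
for n in('scene','side'):
    im=cv2.imread(f'pics/{n}10.png').min(2);a=cv2.imread(f'pics/{n}9.png').min(2)
    D=cv2.absdiff(im,a);m=cv2.inRange(im,175,255)&cv2.inRange(D,15,255)
    m[:200]=0;m[340:]=0;m[:,:200]=0;m[:,345:]=0
    m=cv2.morphologyEx(m,cv2.MORPH_OPEN,np.ones((2,2)))
    for k in cv2.findContours(m,cv2.RETR_EXTERNAL,cv2.CHAIN_APPROX_NONE)[0]:
        if cv2.contourArea(k)>25:print(n,cv2.boundingRect(k),cv2.contourArea(k))
E
```

```text
18.2 [-5.91199247e-01  6.21139387e-01  1.94541231e+00 -8.54533706e-05
  5.75775500e-01  2.06300916e+00] [ 0.44314796 -0.16381012  0.03011267] [ 8.5684872e-01 -5.1556778e-01 -3.6797262e-04  5.0523703e-06]
moved (0, -58) scene [295.4 301.6]
moved (0, -58) side [302.9 286.6]
moved (-36, 55) scene [228.8 304.1]
moved (-36, 55) side [256.9 270.1]
in clip (0, -58) scene [302.1 289.1]
in clip (0, -58) side [317.1 277.6]
in clip (-36, 55) scene [237.5 291.6]
in clip (-36, 55) side [271.4 261.9]
scene (270, 294, 22, 11) 124.5
scene (274, 288, 18, 6) 45.5
scene (225, 287, 31, 15) 203.5
scene (297, 285, 8, 11) 33.0
scene (274, 281, 12, 7) 53.0
scene (213, 201, 20, 27) 333.0
side (287, 272, 14, 14) 67.0
```

Clear of the clips: 41 mm forward, no residual force. Lifting, then travelling and turning.

Request:
drive_tool:
  motion:
    - [[5,0,0,-1,0],[5,0,0,-2,0],[5,0,0,-3.2,0],[5,0,0,-4.4,0],[5,0,0,-5.6,0],[5,0,0,-6,-1],[5,0,0,-6,-2],[5,0,0,-6,-3],[5,0,0,-6,-4],[5,0,0,-6,-5]]

```text
t: 19.25
tcp_pos: [0.4432, -0.1634, 0.2102]
tool_rot: [0.982, -0.188, -0.0, -0.0]
force: [0.3, 0.6, -1.6]
finger_gap: 0.203
gripper_force: 68.7
```

Request:
drive_tool:
  motion:
    - [[5,0,0,0,-1],[5,0,0,0,-2],[5,0,0,0,-3],[5,0,0,0,-4],[5,0,0,0,-5],[5,0,0,0,-6],[5,0,0,0,-7],[5,0,0,0,-8],[5,0,0,0,-9],[5,0,0,0,-10]]

```text
t: 20.25
tcp_pos: [0.4432, -0.1633, 0.2101]
tool_rot: [0.873, 0.487, -0.0, -0.0]
force: [-1.0, 0.9, -1.7]
finger_gap: 0.206
gripper_force: 68.8
```

Request:
drive_tool:
  motion:
    - [[5,0,0,0,-1],[5,0,0,0,-2],[5,0,0,0,-3],[5,0,0,0,-4],[5,0,0,0,-4.01],[5,0,0,0,-4.01]]

```text
t: 20.85
tcp_pos: [0.4433, -0.1635, 0.2101]
tool_rot: [0.708, 0.706, -0.0, -0.0]
force: [-1.6, 0.1, -2.0]
finger_gap: 0.21
gripper_force: 68.8
```

```bash
python3 - <<'E'
from h import *
from station import manip
s=manip.sense();T=R.from_quat(s['tool_rot']);M=T.as_matrix()
print(s['t'],s['tcp_pos'],s['q'],s['force'],s['ft_torque'],np.degrees(np.arctan2(M[1,0],M[0,0])), T.inv().apply(np.array([.5482,-.4386,.10])-s['tcp_pos'])/.03)
E
```

```text
20.85 [ 0.44326675 -0.16349669  0.21014725] [-5.90519319e-01  3.04219190e-01  1.78624677e+00 -4.16903609e-06
  1.05181501e+00 -5.88444917e-01] [-1.5596602   0.14675718 -1.96413811] [0.03827101 0.00228195 0.01167847] 89.88125784438093 [-9.1642329   3.51887886  3.66608053]
```

Request:
drive_tool:
  motion:
    - [[5,-1.2,0.5,0,0],[5,-2.6,1,0,0],[5,-4,1.5,0,0],[5,-5.4,2,0,0],[5,-6.8,2.5,0,0],[5,-8.1,3,0,0],[5,-9.16,3.52,0,0],[5,-9.16,3.52,1.5,0],[5,-9.16,3.52,3,0],[5,-9.16,3.52,3.67,0]]

```text
t: 21.85
tcp_pos: [0.5465, -0.436, 0.0945]
tool_rot: [0.708, 0.706, 0.0, -0.005]
force: [-0.7, 1.0, -2.4]
finger_gap: 0.207
gripper_force: 68.9
```

Request:
drive_tool:
  motion:
    - [[5,0,0,0,0],[5,0,0,0,0]]

```text
t: 22.05
tcp_pos: [0.5495, -0.4388, 0.1002]
tool_rot: [0.707, 0.707, -0.0, -0.0]
force: [0.1, -0.8, -1.5]
finger_gap: 0.199
gripper_force: 68.9
```

```bash
python3 snap.py 11 wrist scene side; python3 - <<'E'
from h import *
import pickle
np.set_printoptions(precision=1,suppress=True)
C=pickle.load(open('pics/c11.pkl','rb'));c=C['wrist'];s=C['s'];t=s['tcp_pos'];T=R.from_quat(s['tool_rot'])
print(s['force'],np.degrees(np.arctan2(*T.as_matrix()[[1,0],0])))
im=cv2.imread('pics/wrist11.png');g=im.min(2)
# near bar end (y=-58) should be at tool x +58, axis tool z -47.4 ; top surface -57.4
for lab,p in (('end top',(58,0,-57.4)),('end axis',(58,0,-47.4)),('end R',(58,10,-47.4)),('end L',(58,-10,-47.4)),('mid top',(35,0,-57.4))):
    print(lab,np.array(proj(c,t+T.apply(np.array(p)/1000))))
u,v=[int(a) for a in proj(c,t+T.apply([.058,0,-.0574]))]
for vv in range(v-30,v+31,6): print(vv,g[vv,u-50:u+51:5])
print(g[v-40:v+41:2,u])
E
python3 tray.py 11
```

```text
22.15 [-8.32242867e-01  7.35054328e-01  1.29649175e+00 -1.84898378e-05
  1.10558293e+00 -8.32121306e-01] [ 0.55058797 -0.43987766  0.10251921] [ 7.07145078e-01  7.07064960e-01 -1.12637994e-04  2.22899493e-03]
[ 0.4 -0.3 -0.9] 89.9932242286288
end top [324.4 188.9]
end axis [324.1 184.3]
end R [351.7 184.3]
end L [296.5 184.3]
mid top [324.2 253.4]
158 [ 39  34  40  46  42  41 150 150 150 151 149 151 147  46  40  47  44  42
  36  41  39]
164 [ 43  41  44  45  40  43 151 150 149 150 150 148 150  42  36  38  40  36
  44  42  40]
170 [ 42  45  40  42  41  38 150 148 150 151 150 150 148  43  46  40  40  42
  45  43  35]
176 [ 40  43  39  44  41 103 114 112 114 117 116 117 118 104  34  43  40  39
  39  43  40]
182 [ 46  40  43  39 132 156 168 173 180 190 192 193 199 192 164  38  40  39
  45  42  43]
188 [ 46  40  42  45 141 171 189 197 208 218 217 215 211 200 164  38  38  41
  40  34  39]
194 [ 43  45  41  43 138 172 190 198 207 217 217 216 212 201 129  43  42  34
  44  43  41]
200 [ 39  37  38  42  71  86 101 103 109 108 111 112 109 104  85  41  39  41
  34  39  43]
206 [ 42  38  40  38 1
[... 1179 characters left out ...]
276, 329], [511.0, -531.0]), ([289, 334], [522.0, -536.0]), ([295, 292], [528.0, -495.0]), ([298, 334], [530.0, -536.0]), ([340, 334], [567.0, -536.0]), ([344, 290], [570.0, -493.0]), ([349, 334], [575.0, -536.0]), ([363, 329], [587.0, -531.0]), ([357, 298], [581.0, -501.0]), ([365, 296], [587.0, -499.0]), ([365, 283], [587.0, -487.0]), ([343, 281], [569.0, -485.0]), ([344, 258], [569.0, -464.0]), ([365, 255], [586.0, -462.0]), ([366, 247], [587.0, -455.0]), ([345, 249], [570.0, -457.0]), ([344, 238], [569.0, -447.0]), ([366, 230], [586.0, -441.0]), ([344, 233], [569.0, -443.0]), ([345, 179], [568.0, -400.0]), ([335, 174], [561.0, -396.0]), ([335, 152], [561.0, -380.0])]
cam [ 0.5 -0.4  0.3]
```

Bar and groove line up across. The reading wasn't settled, so I'll measure again to check the position along the bar.

Request:
drive_tool:
  motion:
    - [[5,0,0,0,0],[5,0,0,0,0],[5,0,0,0,0]]

```text
t: 22.5
tcp_pos: [0.5495, -0.4388, 0.1011]
tool_rot: [0.707, 0.707, -0.0, 0.001]
force: [0.4, 0.9, -2.4]
finger_gap: 0.206
gripper_force: 68.9
```

```bash
python3 snap.py 12 wrist scene side; cat > bar.py <<'E'
from h import *
import pickle,sys
np.set_printoptions(precision=2,suppress=True)
K=sys.argv[1];C=pickle.load(open(f'pics/c{K}.pkl','rb'));c=C['wrist'];s=C['s'];t=s['tcp_pos'];T=R.from_quat(s['tool_rot'])
g=cv2.imread(f'pics/wrist{K}.png').min(2).astype(float)
def edges(row,th,lo=270,hi=370):
    r=g[row,lo:hi];i=np.where(r>th)[0];a,b=i[0],i[-1]
    f=lambda i,j:i+(th-r[i])/(r[j]-r[i])
    return lo+f(a-1,a),lo+f(b,b+1)
for row in (158,164,170): 
    e=edges(row,95);print('groove',row,e,[onplane(c,x,row,.008)[:2]*1000 for x in e])
za=t[2]+.0474
for row in (186,190,194,212,218,224):
    e=edges(row,95);m=sum(e)/2;print('bar',row,e,'mid',onplane(c,m,row,za)[:2]*1000)
col=g[120:215,319];print('col',[(120+i,int(col[i])) for i in np.where(abs(np.diff(col))>12)[0]])
print('tcp',t*1000,s['force'])
for v,z in((181,za+.008),(181,za+.010),(175,za-.009)): print('end',v,onplane(c,319,v,z)*1000-t*1000)
E
python3 bar.py 12
```

```text
22.6 [-8.32343578e-01  7.36683590e-01  1.29912454e+00  2.57321855e-05
  1.10531268e+00 -8.32805837e-01] [ 0.54934591 -0.4385978   0.10059627] [7.06947392e-01 7.07266095e-01 3.60000265e-07 2.36199896e-04]
groove 158 (np.float64(301.7), np.float64(335.1041666666667)) [array([ 535.7 , -384.67]), array([ 560.76, -384.67])]
groove 164 (np.float64(301.96610169491527), np.float64(335.1162790697674)) [array([ 535.83, -389.1 ]), array([ 560.83, -389.1 ])]
groove 170 (np.float64(301.96363636363634), np.float64(335.0967741935484)) [array([ 535.76, -393.58]), array([ 560.88, -393.58])]
bar 186 (np.float64(292.28205128205127), np.float64(345.5333333333333)) mid [ 548.46 -382.73]
bar 190 (np.float64(292.30555555555554), np.float64(345.49295774647885)) mid [ 548.46 -384.22]
bar 194 (np.float64(292.7317073170732), np.float64(344.62264150943395)) mid [ 548.38 -385.72]
bar 212 (np.float64(292.8837209302326), np.float64(345.10526315789474)) mid [ 548.49 -392.61]
bar 218 (np.float64(293.02941176470586), np.float64(345.0892857142857)) mid [ 548.52 -394.96]
bar 224 (np.float64(293.2631578947368), np.float64(344.7857142857143)) mid [ 548.5  -397.33]
col [(np.int64(135), 177), (np.int64(136), 123), (np.int64(149), 37), (np.int64(150), 54), (np.int64(151), 131), (np.int64(173), 148), (np.int64(174), 127), (np.int64(181), 129), (np.int64(182), 190), (np.int64(197), 217), (np.int64(198), 193), (np.int64(199), 141), (np.int64(206), 111), (np.int64(207), 196)]
tcp [ 549.35 -438.6   100.6 ] [ 0.32 -0.23 -1.93]
end 181 [-0.86 58.92 55.4 ]
end 181 [-0.86 59.22 57.4 ]
end 175 [-0.84 58.72 38.4 ]
```

Bar axis at x = 548.5 against the groove centre at 548.3, and the bar end needs −0.9 mm along y. Lowering.

Request:
drive_tool:
  motion:
    - [[5,-0.03,0,1,0],[5,-0.03,0,2,0],[5,-0.03,0,2.8,0],[5,-0.03,0,3.3,0],[5,-0.03,0,3.6,0],[5,-0.03,0,3.6,0],[5,-0.03,0,3.6,0]]

```text
t: 23.35
tcp_pos: [0.55, -0.4402, -0.0069]
tool_rot: [0.707, 0.707, -0.0, 0.001]
force: [0.3, 1.0, -0.9]
finger_gap: 0.208
gripper_force: 68.9
```

Request:
drive_tool:
  motion:
    - [[5,0,0,0.1,0],[5,0,0,0.2,0],[5,0,0,0.3,0],[5,0,0,0.4,0],[5,0,0,0.4,0]]

```text
t: 23.85
tcp_pos: [0.5489, -0.4391, -0.0204]
tool_rot: [0.707, 0.707, 0.0, -0.001]
force: [-0.2, 0.2, -2.4]
finger_gap: 0.208
gripper_force: 68.9
```

Already 5 mm inside the pocket with no contact force. Continuing gently.

Request:
drive_tool:
  motion:
    - [[5,0,0,0.08,0],[5,0,0,0.16,0],[5,0,0,0.22,0],[5,0,0,0.22,0]]

```text
t: 24.25
tcp_pos: [0.549, -0.4392, -0.0269]
tool_rot: [0.707, 0.707, 0.0, -0.0]
force: [0.1, 0.0, -1.6]
finger_gap: 0.206
gripper_force: 68.9
```

Request:
drive_tool:
  motion:
    - [[5,0,0,0.03,0],[5,0,0,0.06,0],[5,0,0,0.06,0]]

```text
t: 24.55
tcp_pos: [0.5492, -0.4395, -0.0283]
tool_rot: [0.707, 0.707, 0.0, -0.0]
force: [0.4, 1.4, -2.3]
finger_gap: 0.206
gripper_force: 68.9
```

Request:
drive_tool:
  motion:
    - [[5,0,0,0.03,0],[5,0,0,0.05,0],[5,0,0,0.05,0]]

```text
t: 24.85
tcp_pos: [0.5494, -0.4395, -0.0286]
tool_rot: [0.707, 0.707, -0.0, 0.0]
force: [-2.4, 2.6, 4.8]
finger_gap: 0.207
gripper_force: 69.5
```

Seated: contact at 4.8 N at the expected height. Opening only to 36 mm, since the recess is narrow, then straight up.

Request:
drive_tool:
  motion:
    - [[28,0,0,0,0],[34,0,0,0,0],[34,0,0,0,0],[34,0,0,0,0],[34,0,0,-0.3,0],[34,0,0,-0.8,0],[34,0,0,-1.8,0],[34,0,0,-3.2,0],[34,0,0,-4.7,0],[34,0,0,-5.7,0]]

```text
t: 25.85
tcp_pos: [0.5506, -0.4409, 0.1468]
tool_rot: [0.707, 0.707, -0.0, 0.003]
force: [0.7, -0.2, -0.4]
finger_gap: 0.399
gripper_force: 0.0
```

Request:
drive_tool:
  motion:
    - [[34,-1,0,-1,0],[34,-2,0,-1.5,0],[34,-2.5,0,-1.5,0],[34,-2.5,0,-1.5,0],[34,-2.5,0,-1.5,0]]

```text
t: 26.35
tcp_pos: [0.5489, -0.5137, 0.1866]
tool_rot: [0.707, 0.707, 0.0, -0.0]
force: [0.1, 0.5, 0.1]
finger_gap: 0.399
gripper_force: 0.0
```

```bash
python3 snap.py 13 wrist scene side; python3 - <<'E'
from h import *
import pickle
np.set_printoptions(precision=1,suppress=True)
C=pickle.load(open('pics/c13.pkl','rb'));c=C['wrist']
im=cv2.imread('pics/wrist13.png');g=im.min(2)
m=cv2.inRange(g,170,255);R0=m*0;b=np.array([proj(c,[x,y,.022]) for x,y in((.51,-.51),(.593,-.51),(.593,-.375),(.51,-.375))]);cv2.fillConvexPoly(R0,b.astype(np.int32),255)
m=cv2.morphologyEx(m&R0,cv2.MORPH_OPEN,np.ones((3,3)));m=cv2.morphologyEx(m,cv2.MORPH_CLOSE,np.ones((9,9)))
for k in cv2.findContours(m,cv2.RETR_EXTERNAL,cv2.CHAIN_APPROX_NONE)[0]:
    if cv2.contourArea(k)>100: q=cv2.approxPolyDP(k,3,True)[:,0];print('bright',cv2.contourArea(k),[(u.tolist(),(onplane(c,*u,.024)[:2]*1000).round(1).tolist()) for u in q])
print('expected bar x 538-558, y -380.5..-504.5 ; lug x to 584, y -482..-504')
for z in (.018,.028,.040): print(z,[np.array(proj(c,[x,y,z])) for x,y in((.538,-.3805),(.558,-.3805),(.584,-.5045))])
hsv=cv2.cvtColor(im,cv2.COLOR_BGR2HSV);mm=cv2.inRange(hsv,(95,120,165),(125,255,255));x,y=[int(v) for v in proj(c,[.5585,-.266,.08])];print(x,y)
R0[:]=0;cv2.circle(R0,(x,y),90,255,-1);mm=cv2.morphologyEx(mm&R0,cv2.MORPH_CLOSE,np.ones((35,35)))
if mm.any():print('blue',rect(c,mm,.08)[2])
E
```

```text
26.45 [-8.99635342e-01  7.19661887e-01  1.07720299e+00  4.40108321e-04
  1.34696649e+00 -9.01024127e-01] [ 0.54909433 -0.51271246  0.18589824] [ 7.06649874e-01  7.07562476e-01  3.41461170e-04 -1.08737213e-03]
bright 2919.0 [([317, 58], [546.3, -379.9]), ([312, 60], [541.9, -381.5]), ([312, 196], [541.1, -501.5]), ([355, 198], [583.1, -503.5]), ([356, 177], [583.5, -483.1]), ([329, 176], [557.6, -482.1]), ([330, 60], [557.6, -381.5])]
expected bar x 538-558, y -380.5..-504.5 ; lug x to 584, y -482..-504
0.018 [array([307.7,  60. ]), array([330.2,  60. ]), array([355.3, 197.8])]
0.028 [array([307.4,  57.9]), array([330.6,  57.9]), array([356.3, 199.8])]
0.04 [array([306.9,  55.2]), array([331.1,  55.2]), array([357.6, 202.4])]
335 -160
```

The bracket's outline matches the seated pose within 1 mm. Last check from the side view: lug height, and nothing else moved.

```bash
python3 - <<'E'
from h import *
import pickle
np.set_printoptions(precision=1,suppress=True)
C=pickle.load(open('pics/c13.pkl','rb'));D=C['side'];im=cv2.imread('pics/side13.png');g=im.min(2)
a=cv2.imread('pics/side7.png')
# cases/rack/lens/pot region compare 7 vs 13
d=cv2.absdiff(a,im).max(2);d=cv2.morphologyEx(cv2.inRange(d,40,255),cv2.MORPH_OPEN,np.ones((3,3)))
for k in cv2.findContours(d[230:470,250:480],cv2.RETR_EXTERNAL,cv2.CHAIN_APPROX_NONE)[0]:
    if cv2.contourArea(k)>20: x,y,w,h=cv2.boundingRect(k);print('changed',(x+250,y+230,w,h))
for z in(.028,.034): print(z,[np.array(proj(D,[x,y,z])) for x,y in((.538,-.3805),(.558,-.3805),(.584,-.482),(.584,-.504),(.538,-.504))])
R0=g*0;b=np.array([proj(D,[x,y,.024]) for x,y in((.515,-.508),(.592,-.508),(.592,-.372),(.515,-.372))]);cv2.fillConvexPoly(R0,b.astype(np.int32),255)
m=cv2.morphologyEx(cv2.inRange(g,165,255)&R0,cv2.MORPH_CLOSE,np.ones((3,3)))
for k in cv2.findContours(m,cv2.RETR_EXTERNAL,cv2.CHAIN_APPROX_NONE)[0]:
    if cv2.contourArea(k)>20: print(cv2.contourArea(k),cv2.approxPolyDP(k,2,True)[:,0].tolist())
E
```

```text
changed (361, 354, 50, 61)
changed (417, 320, 6, 19)
changed (373, 308, 23, 37)
changed (314, 274, 6, 7)
changed (356, 257, 56, 51)
changed (291, 257, 15, 14)
changed (270, 252, 18, 13)
changed (382, 232, 76, 66)
changed (389, 230, 52, 15)
changed (362, 230, 16, 11)
0.028 [array([359.1, 354.7]), array([368.9, 352.2]), array([403.2, 392.9]), array([408.5, 403.7]), array([383.5, 410.8])]
0.034 [array([359.2, 352.7]), array([369. , 350.2]), array([403.5, 390.9]), array([408.8, 401.6]), array([383.7, 408.8])]
616.5 [[364, 355], [386, 413], [407, 407], [409, 403], [404, 395], [394, 398], [387, 396], [385, 389], [394, 383], [384, 388], [370, 358]]
```

```bash
python3 -c "
from station import manip
print(manip.sign_off())"
```

```text
the job is handed in; nothing more can be done
None
```

The job is handed in at about 26.5 s: the blue case lies flat and centred on the black case, and the bracket arm was pulled straight out of the clips and seated in the tray pocket within about 1 mm; I saw no sign that anything else moved.

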